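Change over the UV exposure unit

TASK

Fold the UV unit's lamp head upright, move every cured carrier off its pins into the drying tray so that they lie flat side by side, and lower every fresh carrier from the counter over a pair of pins until it rests flush on the bed. Only when all that is done, fold the lamp head back down to 45 degrees above level, to within 5 degrees, and leave it there. Leave everything else on the counter standing where it is.

Things in the scene. Friction and masses are not known exactly. Their poses are not given: they have to be found in the camera images.
- lamp (a joint): fold angle of the lamp head in rad: 0 = level over the bed, 1.57 = upright, stop at 1.75 (leaning a little back, away from the robot). The hinge is stiff: the head stays at any angle; moving it takes about 2 to 8 N at the bar
- lamp_bar (a point): middle of the lamp head's pull bar: round dark bar, 12 mm diameter, 120 mm long, parallel to the hinge, standing 45 mm clear of the head's free edge (in the plane of the head) on a post at each end. 215 mm from the hinge axis; it may turn between the fingers. Site axes turn with the head
- lamp_hinge (a point): middle of the lamp head's hinge axis, 95 mm above the counter, at local x = 150 mm, y = 0 of the unit; the axis runs along the unit's y. The lamp head is a white slab 165 mm long, 236 mm wide, 24 mm thick, reaching from the hinge towards the robot when level; it rises as the angle grows
- uv: UV exposure unit, fixed to the counter: grey bed 150 mm (x) by 275 mm (y), top 30 mm above the counter, with a white housing 75 mm high behind the bed (local x 75 to 200 mm) carrying the hinged lamp head. Origin: centre of the bed, on the counter; x points away from the robot, z up
- pair0 (a point): right (y = -85 mm) place on the bed: point on the bed's top midway between a pair of upright locating pins at local x = +35 and -35 mm; pins are 8 mm in diameter, 18 mm tall, tapered over the top 7 mm. Axes as the unit's. A carrier seated flush has its origin here and its x along the unit's x
- pair1 (a point): middle (y = 0) place on the bed: point on the bed's top midway between a pair of upright locating pins at local x = +35 and -35 mm; pins are 8 mm in diameter, 18 mm tall, tapered over the top 7 mm. Axes as the unit's. A carrier seated flush has its origin here and its x along the unit's x
- pair2 (a point): left (y = +85 mm) place on the bed: point on the bed's top midway between a pair of upright locating pins at local x = +35 and -35 mm; pins are 8 mm in diameter, 18 mm tall, tapered over the top 7 mm. Axes as the unit's. A carrier seated flush has its origin here and its x along the unit's x
- tray: drying tray, fixed: shallow open steel tray 155 mm (x) by 245 mm (y) by 18 mm high, walls and floor 5 mm; inner floor 5 mm above the counter. Origin: centre of the underside. Room for two carriers side by side along y, each with its long side along x (for instance centred at y = +55 and -55 mm)
- fresh0: fresh carrier, lying on the counter at the start, to go on the bed: aluminium plate 100 (x) by 70 (y) by 8 mm, 0.2 kg, 13 mm through holes at x = +35 and -35 mm, two white strips on top; central black grip block 36 (x) by 14 mm (y), from 8 to 40 mm above the underside, pinched from above across y. Origin: centre of underside, z up. Half turn about z makes no difference. None if absent
- fresh1: fresh carrier, lying on the counter at the start, to go on the bed: aluminium plate 100 (x) by 70 (y) by 8 mm, 0.2 kg, 13 mm through holes at x = +35 and -35 mm, two white strips on top; central black grip block 36 (x) by 14 mm (y), from 8 to 40 mm above the underside, pinched from above across y. Origin: centre of underside, z up. Half turn about z makes no difference. None if absent
- fresh2: fresh carrier, lying on the counter at the start, to go on the bed: aluminium plate 100 (x) by 70 (y) by 8 mm, 0.2 kg, 13 mm through holes at x = +35 and -35 mm, two white strips on top; central black grip block 36 (x) by 14 mm (y), from 8 to 40 mm above the underside, pinched from above across y. Origin: centre of underside, z up. Half turn about z makes no difference. None if absent
- cured0: cured carrier, on the pins of pair0 at first (one or two of three present): aluminium plate 100 (x) by 70 (y) by 8 mm, 0.2 kg, 13 mm through holes at x = +35 and -35 mm, two white strips on top; central black grip block 36 (x) by 14 mm (y), from 8 to 40 mm above the underside, pinched from above across y. Origin: centre of underside, z up. Half turn about z makes no difference. None if absent
- cured1: cured carrier, on the pins of pair1 at first (one or two of three present): aluminium plate 100 (x) by 70 (y) by 8 mm, 0.2 kg, 13 mm through holes at x = +35 and -35 mm, two white strips on top; central black grip block 36 (x) by 14 mm (y), from 8 to 40 mm above the underside, pinched from above across y. Origin: centre of underside, z up. Half turn about z makes no difference. None if absent
- cured2: cured carrier, on the pins of pair2 at first (one or two of three present): aluminium plate 100 (x) by 70 (y) by 8 mm, 0.2 kg, 13 mm through holes at x = +35 and -35 mm, two white strips on top; central black grip block 36 (x) by 14 mm (y), from 8 to 40 mm above the underside, pinched from above across y. Origin: centre of underside, z up. Half turn about z makes no difference. None if absent
- tin_lid: bystander: tin lid, steel disc 74 mm across, 10 mm high. Origin at its underside
- jar: bystander: small white jar, 60 mm across, 60 mm high. Origin at its underside
- amber: bystander: amber bottle, 68 mm across, 150 mm high. Origin at its underside
- white_bottle: bystander: white bottle, 72 mm across, 170 mm high. Origin at its underside
- mix_cup: bystander: white mixing cup, 76 mm across, 85 mm high. Origin at its underside
- small_tin: bystander: small closed steel tin, 66 mm across, 50 mm high. Origin at its underside
Mind the look-alikes: they are no part of the job. Leave any orange look-alike of the fresh2 alone. What is shaped like the cured2 but brown is not meant.

How it is judged:
By the outcome, as a careful person would: the job done as asked, in the order asked, and still so for the second after the job is handed in, with the robot touching nothing.
Of fresh0, fresh1, fresh2 only 2 to 3 are there at a start; the rules pass over those that are not, and their reading is None.
Of cured0, cured1, cured2 only 1 to 2 are there at a start; the rules pass over those that are not, and their reading is None.
At some moment in a run one of fresh0, fresh1, fresh2 may be knocked a few centimetres aside while the robot is not near it.
Once in a run the grip may slacken for a moment while it holds something.
It also fails if it takes over 210 s, if anything falls off the work surface, if the arm or the gripper's body presses on something with over 40 N, if the wrist force passes 120 N, or if a joint passes its speed limit or range.

ROBOT

A 6-joint arm with a two-finger parallel gripper is mounted at the origin on the work surface. World frame = base frame: x ahead of the robot, y to its left, z up, the work surface at z = 0. Lengths are in m, angles in degrees, forces in N, time in s.
With the tool pointing down it reaches from about 0.4 to 0.825 m from the base axis. Payload 7 kg.
Tool frame: the origin (TCP) lies on the centre line of the jaws, within the pads' length; the fingertips stand 22 mm ahead of it and the grasp point (between the pads) lies 3 mm ahead of it (ctrl.finger_overhang is the distance from the TCP to the fingertips, in m); z points along the fingers, y is the line along which they close (so a half turn about z gives the same grasp; the last joint's range is limited). The gripper opens to 88 mm and grips with 3 to 60 N. Pads are 19 mm wide; open, the fingers measure 130 mm over their backs; the gripper's body (78 mm by 193 mm) begins 47 mm behind the grasp point.
Start: joints at [80.506, 20.546, 0.682, 0, -70.136, -16.507], TCP at [0.296, 0.607, 0.249] pointing down, gripper open.
Joint ranges: [-176.03, 176.03], [-82.01, 121.73], [-58.28, 71.71], [-173.87, 95.51], [-174.79, -0.11], [-173.66, 173.66]. Speed limits (degrees/s): [136.94, 136.94, 172.46, 180, 180, 180].

INTERFACE

Orientations are given as [roll, pitch, yaw] about the fixed x, y, z axes, in that order (R = Rz(yaw) Ry(pitch) Rx(roll)).
In Python, from plant import ctrl gives the robot as it stands. The module is installed in compiled form; this text tells all that it offers.
- The arm moves only by the shell command python3 -m creep 'ROWS'. ROWS is JSON, a list of rows, each an object with "grip": the closure, from 0 (fully open) to 1 (shut); "delta_pos": the shift along the tool's x, y, z scaled (see below), a list of three; "rotation": the turn, a rotation vector about the tool's x, y, z scaled (see below), a list of three. A call has 1 to 5 rows; each row is the pose to reach, as a shift and turn from the pose commanded when the call began, along the tool's axes at that moment; what a row does not reach only later rows make up. The controller multiplies each number of a shift by 10 cm and each number of a turn by pi/2 rad. A row lasts 1/10 s, in which the tool goes at most 50 mm and 8.59 degrees, less where a joint would pass 70% of its speed; a pose out of reach is approached as far as the arm can. A call with a number of a shift or a turn outside -1 to 1 is refused whole. A call with a gripper value outside its range is refused whole. The fingers move at their own pace and stop on an object; the grip force is fixed at half the most. Time passes only in rows, so rows that repeat a pose let the fingers close. It gives the time, the measured TCP pose, the force, the opening and the grip force at its end, in the units of the state.
- ctrl.get_obs(): the state, without advancing time (a new reading comes with each control period).
- ctrl.snapshot(name): name is "scene" or "side" or "wrist"; returns a dict with "color" (384x512x3 uint8, red, green, blue), "intrinsics" (3x3 intrinsics, pixels), "R" (3x3) and "t" (3): a world point X has camera coordinates R X + t. Camera axes: x right, y down, z forward; pixel columns grow to the right and rows downward; lengths in m; the calibration is good to about 2 mm. A picture is of the moment at which its call begins. There is no depth.
- ctrl.close_job(): hands the job in; it is judged then, once.
The state is a dict: "clock": time; "joint_pos": joint angles; "qvel": joint speeds; "tau": joint torques, N m; "tool_pos": TCP position; "orientation": TCP orientation; "force": force on the tool from outside, world axes, zero at the start; "moment": the same for the moment, N m; "opening": finger opening in m; "gripper_force": force on a finger pad.
Only numpy, scipy, OpenCV 4.12 (cv2) and the standard library are available. Lean on these libraries where they do the work, as an engineer would, in place of code of your own. Each camera call takes 0.05 s, during which the arm holds its last target. There are 200 camera calls.

## Working session

There is one attempt and no reset: what is moved stays moved. The work goes in short steps, Python scripts to look and compute and a shell command to move; the robot and the scene stay as the last step left them, time stands still between calls to the robot, and variables do not carry over. Pictures are saved under pics/ and viewed, at most 14 in all, crops included, and the job is handed in when it is done.

```bash
mkdir -p pics
cat > h.py <<'E'
import numpy as np, cv2
from plant import ctrl
def snap(n,f):
    s=ctrl.snapshot(n); cv2.imwrite('pics/'+f+'.png',s['color'][:,:,::-1]); np.savez('pics/'+f+'.npz',**s); return s
def load(f): return dict(np.load('pics/'+f+'.npz'))
def ray(s,u,v,z):
    d=s['R'].T@np.linalg.solve(s['intrinsics'],[u,v,1.]); c=-s['R'].T@s['t']
    return c+d*(z-c[2])/d[2]
def proj(s,X):
    p=s['intrinsics']@(s['R']@np.asarray(X,float)+s['t']); return p[:2]/p[2]
E
python3 - <<'E'
from h import *
a=snap('scene','sc0');b=snap('side','si0');w=snap('wrist','w0')
cv2.imwrite('pics/v0.png',cv2.resize(a['color'][:,:,::-1],(800,600),interpolation=cv2.INTER_CUBIC))
cv2.imwrite('pics/v1.png',cv2.resize(b['color'][:,:,::-1],(800,600),interpolation=cv2.INTER_CUBIC))
for s in (a,b,w): print(-s['R'].T@s['t'], s['R'][2],s['intrinsics'][0,0])
print(ctrl.get_obs(), ctrl.finger_overhang)
E
```

```text
[1.18856322 0.61784909 1.13472678] [-0.45154994 -0.50279149 -0.73709115] 393.5660635990888
[ 0.38424458 -1.42110044  1.00260388] [ 0.0877085   0.80961064 -0.58037732] 460.4130989668622
[0.36522018 0.5724079  0.38375062] [-0.2566694   0.12324902 -0.95860863] 314.6494706865936
{'clock': 0.15, 'joint_pos': array([ 8.05074322e+01,  2.05825482e+01,  6.46045830e-01, -1.24434520e-02,
       -7.01354710e+01, -1.65060519e+01]), 'qvel': array([ 0.06420656, -0.09696178,  0.14953518, -0.05107065, -0.0918097 ,
       -0.08425777]), 'tau': array([-8.05094187e-04, -5.83277071e+01,  2.93290275e+01,  7.00122982e+00,
        8.75774596e-03, -1.06030932e-04]), 'tool_pos': array([0.29578055, 0.60637497, 0.24784035]), 'orientation': array([ 1.79927669e+02, -9.23328865e-03, -2.60028495e+01]), 'force': array([ 0.07109542, -1.49510285,  0.26552467]), 'moment': array([-0.00273957,  0.06809367, -0.0476783 ]), 'gripper_force': 0.0, 'opening': 0.08760856023083863} 0.022
```

View pics/v0.png

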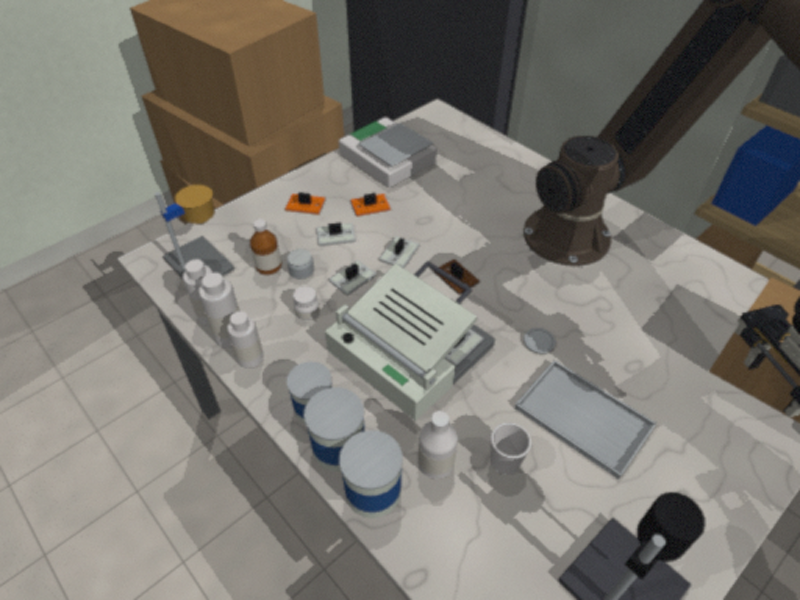

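View pics/v1.png

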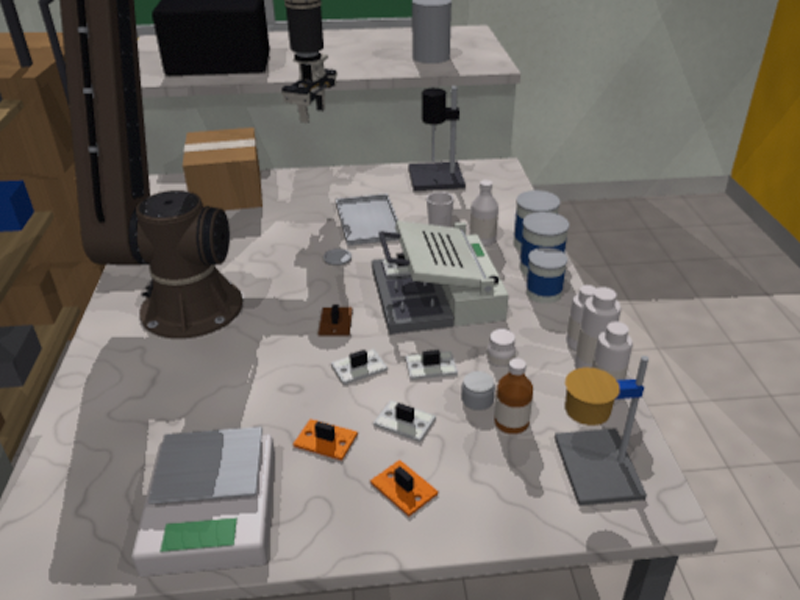

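The scene view (800x600) shows the UV unit at about (410,330), the tray at (585,415) and three white/aluminium carriers at (335,232), (400,250) and (352,275). Two orange look-alikes sit at (305,203) and (370,204), and a brown one at (460,275). In the side view the white ones are at (405,420), (360,362) and (431,362). The white/aluminium ones fit "aluminium plate, white strips", so I'll enlarge to confirm.

Run:
```python
from h import *
def crop(f,x0,y0,w,h,k,st=10):
    im=cv2.imread('pics/'+f+'.png')[y0:y0+h,x0:x0+w]; im=cv2.resize(im,None,fx=k,fy=k,interpolation=cv2.INTER_CUBIC)
    for x in range(-(-x0//st)*st,x0+w,st):
        cv2.line(im,(int((x-x0)*k),0),(int((x-x0)*k),5),(0,0,255),1); cv2.putText(im,str(x),(int((x-x0)*k)-8,15),0,.33,(0,0,255),1)
    for y in range(-(-y0//st)*st,y0+h,st):
        cv2.line(im,(0,int((y-y0)*k)),(5,int((y-y0)*k)),(0,0,255),1); cv2.putText(im,str(y),(6,int((y-y0)*k)+4),0,.33,(0,0,255),1)
    return im
cv2.imwrite('pics/v2.png',crop('si0',180,135,155,116,5.15))
cv2.imwrite('pics/v3.png',crop('sc0',180,120,160,120,5))
```

```text
(no output)
```

View pics/v2.png

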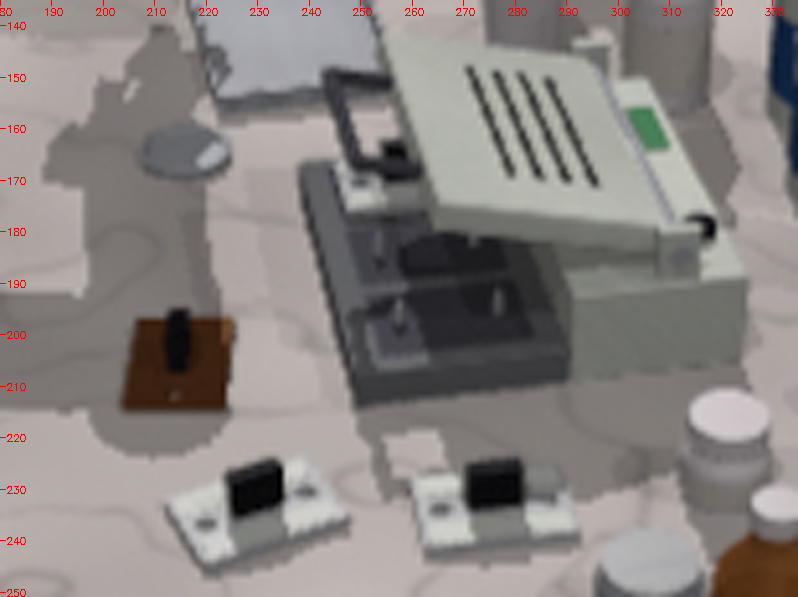

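View pics/v3.png

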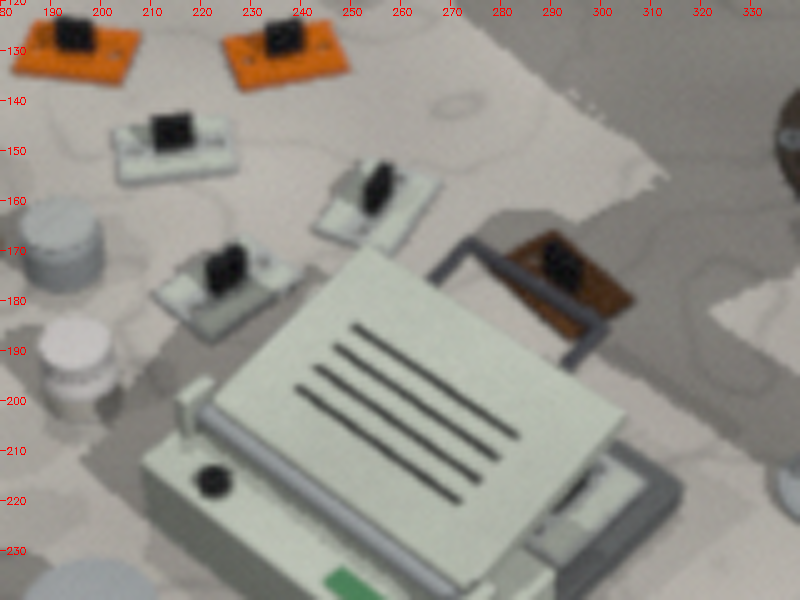

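The crops show three white fresh carriers at side (228,236), (270,234) and (259,268), with no orange or brown on them. On the bed, pairs 0 and 1 have bare pins at (258,197), (277,194), (254,181) and (273,178). One cured carrier sits on pair2 at (252,168). Next I measure the poses.

```bash
cat >> h.py <<'E'
def tri(s1,p1,s2,p2):
    A=[];b=[]
    for s,p in((s1,p1),(s2,p2)):
        d=s['R'].T@np.linalg.solve(s['intrinsics'],[p[0],p[1],1.]);d/=np.linalg.norm(d);c=-s['R'].T@s['t']
        M=np.eye(3)-np.outer(d,d);A.append(M);b.append(M@c)
    return np.linalg.lstsq(np.vstack(A),np.hstack(b),rcond=None)[0]
E
python3 - <<'E'
from h import *
np.set_printoptions(precision=4,suppress=True)
a=load('sc0');b=load('si0')
print('bed FL,FR top',ray(b,239,167,.03),ray(b,249.3,209,.03),'BR',ray(b,290,205,.03))
for p in [(258,201),(277.5,198),(254.5,185),(273,181)]: print('pinbase',ray(b,*p,.03))
print('hinge end scene/side?')
print('bar',tri(a,(273,169),b,(244,150)),tri(a,(300,185),b,(249,167)))
# tray: mask & carriers
for s,n in((a,'sc0'),(b,'si0')):
    im=s['color'].astype(int);g=im.max(2)
    print(n)
    blk=((g<45)).astype(np.uint8)
    k,l,st,c=cv2.connectedComponentsWithStats(blk)
    for i in range(1,k):
        if 25<st[i,4]<400: print(st[i],c[i],ray(s,*c[i],.026)[:2])
E
```

```text
bed FL,FR top [0.4365 0.1102 0.03  ] [ 0.4564 -0.1632  0.03  ] BR [ 0.5994 -0.1558  0.03  ]
pinbase [ 0.4904 -0.1205  0.03  ]
pinbase [ 0.5612 -0.1102  0.03  ]
pinbase [ 0.4866 -0.0202  0.03  ]
pinbase [ 0.5579 -0.0014  0.03  ]
hinge end scene/side?
bar [ 0.4683 -0.0461  0.1854] [0.4476 0.018  0.1031]
sc0
[323   0  14  85 152] [329.5132  39.8882] [-0.6164 -0.7016]
[361  92  19  14  99] [368.6869  99.0707] [-0.3001 -0.1897]
[370 108  11  10  40] [375.575 111.825] [-0.2406 -0.1067]
[192 124   6   6  32] [194.4375 126.6562] [ 0.4462 -0.5861]
[234 125   6   6  31] [236.4516 127.2581] [ 0.3103 -0.4563]
[211 144   7   5  34] [213.9118 146.0588] [ 0.4632 -0.4252]
[253 154   5   8  28] [255.0714 157.6429] [ 0.3827 -0.2546]
[288 168   9  11  64] [292.2031 173.1094] [ 0.3346 -0.0896]
[222 170   7   9  42] [224.7619 173.8571] [ 0.5347 -0.2664]
[508 192   4  22  65] [509.8462 202.7231] [-0.1471  0.5571]
[479 225  11  11  48] [484.6458 230.3333] [0.043  0.5542]
[504 247   8  13  55] [508.7455 252.4909] [0.0718 0.6507]
si0
[  1   0  20  43 311] [10.3215 20.5981] [-1.1753  2.3781]
[ 26   0  19  67 
[... 232 characters left out ...]
349] [ 62.3324 119.1834] [-0.3618  0.6226]
[265 116  32   6  74] [280.7568 119.0811] [0.6551 0.5124]
[257 180  26  21 340] [269.6559 189.8794] [ 0.5396 -0.0518]
[211 195   7  13  65] [214.1538 201.3077] [ 0.3362 -0.1001]
[  0 209   9   6  28] [  3.1786 211.25  ] [-0.3871 -0.0787]
[  0 209  26  37 386] [ 14.8005 227.1762] [-0.3186 -0.1718]
[225 225  10  10  77] [229.4805 229.7532] [ 0.3839 -0.2616]
[271 225  11   9  85] [275.5882 228.8   ] [ 0.5344 -0.2732]
[254 260  11  10  93] [258.9677 264.2903] [ 0.465  -0.4305]
[202 271  12  11  97] [207.5979 276.2577] [ 0.3123 -0.4631]
[253 300  11  15 108] [258.0648 306.6296] [ 0.4477 -0.5908]
[399 358  18  26 252] [407.3849 370.3214] [ 0.7811 -0.8201]
```

Run:
```python
from h import *
np.set_printoptions(precision=4,suppress=True)
a=load('sc0');b=load('si0')
e=[tri(a,(300.5,184),b,(244.5,149.5)),tri(a,(273,168),b,(250.5,167))]
print('bar +y,-y',e, np.linalg.norm(e[0]-e[1]))
for X,s,p in((e[0],a,(300.5,184)),(e[1],a,(273,168)),(e[0],b,(244.5,149.5)),(e[1],b,(250.5,167))): print(proj(s,X)-p)
d=np.array([.998,.07]);
# tray via bluish-grey? print corners from hand picks in v0 (scene), rim z=.018
for p in[(553,365),(655,430),(615,472),(515,405)]: print('tray',ray(a,p[0]*.64,p[1]*.64,.018))
c=-a['R'].T@a['t']
q=ctrl.get_obs();print(q['tool_pos'],q['orientation'])
```

```text
bar +y,-y [array([0.4528, 0.0445, 0.1494]), array([ 0.466 , -0.0758,  0.1481])] 0.12102141012807799
[-1.2793  0.8482]
[-1.0784  0.6778]
[-1.2395 -0.7127]
[-1.1611 -0.6082]
tray [0.3838 0.2552 0.018 ]
tray [0.3604 0.497  0.018 ]
tray [0.4993 0.4953 0.018 ]
tray [0.5262 0.2658 0.018 ]
[0.2958 0.6064 0.2478] [179.9277  -0.0092 -26.0028]
```

```bash
cat > go.py <<'E'
# usage: go.py x y z yaw  -> remaining shift/turn in creep units
import sys,numpy as np
from scipy.spatial.transform import Rotation as R
from plant import ctrl
def d(pos,yaw):
    o=ctrl.get_obs();T=R.from_euler('xyz',o['orientation'],degrees=True)
    G=R.from_euler('xyz',[180,0,yaw],degrees=True)
    print('t',round(o['clock'],1),'shift',np.round(T.inv().apply(np.array(pos)-o['tool_pos'])/.1,2),'turn',np.round((T.inv()*G).as_rotvec()/(np.pi/2),3))
if __name__=='__main__':
    v=list(map(float,sys.argv[1:])); d(v[:3],v[3])
E
python3 go.py .459 -.016 .28 -85
python3 -m creep '[{"grip":0.5,"delta_pos":[0,0,-0.3],"rotation":[0,0,0.09]},{"grip":0.5,"delta_pos":[0,0,-0.5],"rotation":[0,0,0.18]},{"grip":0.5,"delta_pos":[0,0,-0.5],"rotation":[0,0,0.27]},{"grip":0.5,"delta_pos":[0,0,-0.5],"rotation":[0,0,0.36]},{"grip":0.5,"delta_pos":[0,0,-0.5],"rotation":[0,0,0.45]}]'
python3 -m creep '[{"grip":0.5,"delta_pos":[0,0,0],"rotation":[0,0,0.09]},{"grip":0.5,"delta_pos":[0,0,0],"rotation":[0,0,0.18]},{"grip":0.5,"delta_pos":[0,0,0],"rotation":[0,0,0.206]},{"grip":0.5,"delta_pos":[0,0,0],"rotation":[0,0,0.206]}]'
python3 go.py .459 -.016 .28 -85; python3 -c "from plant import ctrl;o=ctrl.get_obs();print(o['joint_pos'])"
```

```text
t 0.1 shift [ 4.2   4.88 -0.31] turn [ 0.001 -0.001  0.656]
clock: 0.65
tool_pos: [0.2958, 0.6065, 0.2984]
orientation: [180.0, -0.0, -66.8]
force: [0.4, -0.3, 0.2]
opening: 0.053
gripper_force: 0.0
clock: 1.05
tool_pos: [0.2958, 0.6065, 0.2982]
orientation: [180.0, -0.0, -85.1]
force: [-0.4, -0.0, -0.3]
opening: 0.044
gripper_force: 0.0
t 1.1 shift [ 6.34 -1.09  0.19] turn [ 0.    -0.    -0.001]
[ 8.05075997e+01  1.91722760e+01  5.09159322e+00 -8.32302800e-03
 -7.59578759e+01 -7.55721695e+01]
```

```bash
python3 -m creep '[{"grip":0.6,"delta_pos":[0.5,-0.1,0],"rotation":[0,0,0]},{"grip":0.6,"delta_pos":[1,-0.2,0],"rotation":[0,0,0]}]' >/dev/null
python3 -m creep '[{"grip":0.6,"delta_pos":[0.5,-0.1,0],"rotation":[0,0,0]},{"grip":0.6,"delta_pos":[1,-0.2,0],"rotation":[0,0,0]}]' >/dev/null
python3 -m creep '[{"grip":0.6,"delta_pos":[0.5,-0.1,0],"rotation":[0,0,0]},{"grip":0.6,"delta_pos":[1,-0.2,0],"rotation":[0,0,0]}]' >/dev/null
python3 -m creep '[{"grip":0.6,"delta_pos":[0.5,-0.1,0],"rotation":[0,0,0]},{"grip":0.6,"delta_pos":[1,-0.2,0],"rotation":[0,0,0]}]' >/dev/null
python3 -m creep '[{"grip":0.6,"delta_pos":[0.5,-0.1,0],"rotation":[0,0,0]},{"grip":0.6,"delta_pos":[1,-0.2,0],"rotation":[0,0,0]}]' >/dev/null
python3 -m creep '[{"grip":0.6,"delta_pos":[0.5,-0.04,0],"rotation":[0,0,0]},{"grip":0.6,"delta_pos":[1,-0.09,0],"rotation":[0,0,0]},{"grip":0.6,"delta_pos":[1,-0.09,0],"rotation":[0,0,0]},{"grip":0.6,"delta_pos":[1,-0.09,0],"rotation":[0,0,0]}]'
python3 go.py .459 -.016 .28 -85
python3 - <<'E'
from h import *
w=snap('wrist','w1');cv2.imwrite('pics/v4.png',cv2.resize(w['color'][:,:,::-1],(800,600)))
print([proj(w,X) for X in([.4528,.0445,.1494],[.466,-.0758,.1481])])
E
```

```text
clock: 2.45
tool_pos: [0.4536, 0.0264, 0.2985]
orientation: [180.0, 0.0, -85.2]
force: [-0.1, 0.4, 0.0]
opening: 0.035
gripper_force: 0.0
t 2.5 shift [ 0.43 -0.02  0.19] turn [ 0.     0.    -0.002]
[array([256.74587784, 201.19492093]), array([253.12625377,  65.60390897])]
```

View pics/v4.png

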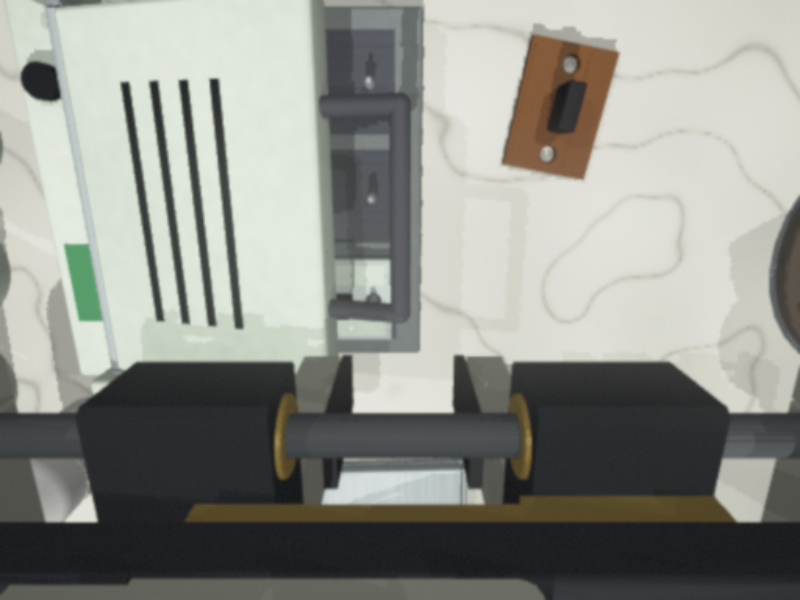

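The wrist view shows the bar vertical at column 400, rows 97–315 (of 800x600), a few pixels from my prediction. That puts the unit's yaw at about 5°.

```bash
python3 - <<'E'
from h import *
w=load('w1')
p,q=ray(w,256.3,201,.149),ray(w,256.3,62.5,.149);print(p,q,(p+q)/2,np.degrees(np.arctan2(q[0]-p[0],p[1]-q[1])),np.linalg.norm(p-q))
E
python3 -m creep '[{"grip":0.6,"delta_pos":[0.4,-0.03,0.5],"rotation":[0,0,0]},{"grip":0.6,"delta_pos":[0.43,-0.03,0.9],"rotation":[0,0,0]},{"grip":0.6,"delta_pos":[0.43,-0.03,0.9],"rotation":[0,0,0]},{"grip":0.6,"delta_pos":[0.43,-0.03,0.9],"rotation":[0,0,0]}]'
```

```text
[0.45323141 0.04447407 0.149     ] [ 0.46350659 -0.07838624  0.149     ] [ 0.458369   -0.01695609  0.149     ] 4.780694204174775 0.12328922952249047
clock: 2.9
tool_pos: [0.4603, -0.0139, 0.2085]
orientation: [179.9, -0.1, -84.9]
force: [-0.1, 0.0, 1.1]
opening: 0.0348
gripper_force: 0.0
```

```bash
python3 -m creep '[{"grip":0.6,"delta_pos":[0.02,0.02,0.25],"rotation":[0,0,0]},{"grip":0.6,"delta_pos":[0.02,0.02,0.45],"rotation":[0,0,0]},{"grip":0.6,"delta_pos":[0.02,0.02,0.52],"rotation":[0,0,0]},{"grip":0.6,"delta_pos":[0.02,0.02,0.52],"rotation":[0,0,0]}]'
python3 -m creep '[{"grip":1,"delta_pos":[0,0,0],"rotation":[0,0,0]},{"grip":1,"delta_pos":[0,0,0],"rotation":[0,0,0]},{"grip":1,"delta_pos":[0,0,0],"rotation":[0,0,0]},{"grip":1,"delta_pos":[0,0,0],"rotation":[0,0,0]},{"grip":1,"delta_pos":[0,0,0],"rotation":[0,0,0]}]'
python3 go.py .458 -.017 .155 -85.2
```

```text
clock: 3.3
tool_pos: [0.4593, -0.0158, 0.1576]
orientation: [-179.9, -0.0, -84.9]
force: [-0.9, 0.5, 0.5]
opening: 0.0349
gripper_force: 0.0
clock: 3.8
tool_pos: [0.4589, -0.0168, 0.157]
orientation: [-179.9, 0.0, -85.0]
force: [0.5, 0.8, 1.6]
opening: 0.011
gripper_force: 30.0
t 3.8 shift [0.   0.01 0.02] turn [-0.001  0.     0.002]
```

```bash
python3 -m creep '[{"grip":1,"delta_pos":[0,-0.05,-0.17],"rotation":[0,0,0]},{"grip":1,"delta_pos":[0,-0.126,-0.354],"rotation":[0,0,0]},{"grip":1,"delta_pos":[0,-0.21,-0.52],"rotation":[0,0,0]},{"grip":1,"delta_pos":[0,-0.31,-0.68],"rotation":[0,0,0]},{"grip":1,"delta_pos":[0,-0.31,-0.68],"rotation":[0,0,0]}]'
python3 -m creep '[{"grip":1,"delta_pos":[0,-0.115,-0.15],"rotation":[0,0,0]},{"grip":1,"delta_pos":[0,-0.24,-0.29],"rotation":[0,0,0]},{"grip":1,"delta_pos":[0,-0.38,-0.42],"rotation":[0,0,0]},{"grip":1,"delta_pos":[0,-0.523,-0.532],"rotation":[0,0,0]},{"grip":1,"delta_pos":[0,-0.523,-0.532],"rotation":[0,0,0]}]'
```

```text
clock: 4.3
tool_pos: [0.4884, -0.0144, 0.2252]
orientation: [179.8, 0.0, -85.1]
force: [-8.9, 2.0, 6.1]
opening: 0.0108
gripper_force: 30.0
clock: 4.8
tool_pos: [0.539, -0.0103, 0.2801]
orientation: [179.7, -0.1, -85.0]
force: [-21.6, 4.6, 27.8]
opening: 0.0109
gripper_force: 30.0
```

```bash
python3 -m creep '[{"grip":1,"delta_pos":[0,-0.186,-0.16],"rotation":[0,0,0]},{"grip":1,"delta_pos":[0,-0.42,-0.277],"rotation":[0,0,0]},{"grip":1,"delta_pos":[0,-0.67,-0.365],"rotation":[0,0,0]},{"grip":1,"delta_pos":[0,-0.925,-0.422],"rotation":[0,0,0]},{"grip":1,"delta_pos":[0,-0.925,-0.422],"rotation":[0,0,0]}]'
```

```text
clock: 5.3
tool_pos: [0.6366, -0.0025, 0.3219]
orientation: [-179.8, -0.1, -85.0]
force: [1.9, -2.8, 9.6]
opening: 0.0109
gripper_force: 30.0
```

```bash
python3 -m creep '[{"grip":1,"delta_pos":[0,-0.15,0],"rotation":[0,0,0]},{"grip":1,"delta_pos":[0,-0.3,0.01],"rotation":[0,0,0]},{"grip":1,"delta_pos":[0,-0.46,0],"rotation":[0,0,0]},{"grip":1,"delta_pos":[0,-0.46,0],"rotation":[0,0,0]},{"grip":1,"delta_pos":[0,-0.46,0],"rotation":[0,0,0]}]'
python3 -m creep '[{"grip":0.6,"delta_pos":[0,0,0],"rotation":[0,0,0]},{"grip":0.6,"delta_pos":[0,0,0],"rotation":[0,0,0]},{"grip":0.6,"delta_pos":[0,0,0],"rotation":[0,0,0]},{"grip":0.6,"delta_pos":[0,0,-0.3],"rotation":[0,0,0]},{"grip":0.6,"delta_pos":[0,0,-0.5],"rotation":[0,0,0]}]'
python3 -m creep '[{"grip":0.6,"delta_pos":[0,0.4,-0.1],"rotation":[0,0,0]},{"grip":0.6,"delta_pos":[0,0.9,-0.1],"rotation":[0,0,0]},{"grip":0.6,"delta_pos":[0,0.9,-0.1],"rotation":[0,0,0]},{"grip":0.6,"delta_pos":[0,0.9,-0.1],"rotation":[0,0,0]}]'
python3 - <<'E'
from h import *
a=snap('scene','sc1');b=snap('side','si1');w=snap('wrist','w2')
k=5.15
im=cv2.imread('pics/si1.png')[85:201,180:335];cv2.imwrite('pics/v5.png',cv2.resize(im,None,fx=k,fy=k,interpolation=cv2.INTER_CUBIC))
E
```

```text
clock: 5.8
tool_pos: [0.6818, 0.0014, 0.3222]
orientation: [-179.7, -0.1, -85.0]
force: [2.9, -2.0, 6.9]
opening: 0.0112
gripper_force: 30.0
clock: 6.3
tool_pos: [0.6793, 0.0022, 0.3706]
orientation: [179.9, -0.0, -85.0]
force: [0.5, -0.4, 1.3]
opening: 0.0344
gripper_force: 0.0
clock: 6.7
tool_pos: [0.5887, -0.0056, 0.3808]
orientation: [-179.9, 0.0, -85.0]
force: [0.7, 0.2, -0.8]
opening: 0.0354
gripper_force: 0.0
```

View pics/v5.png

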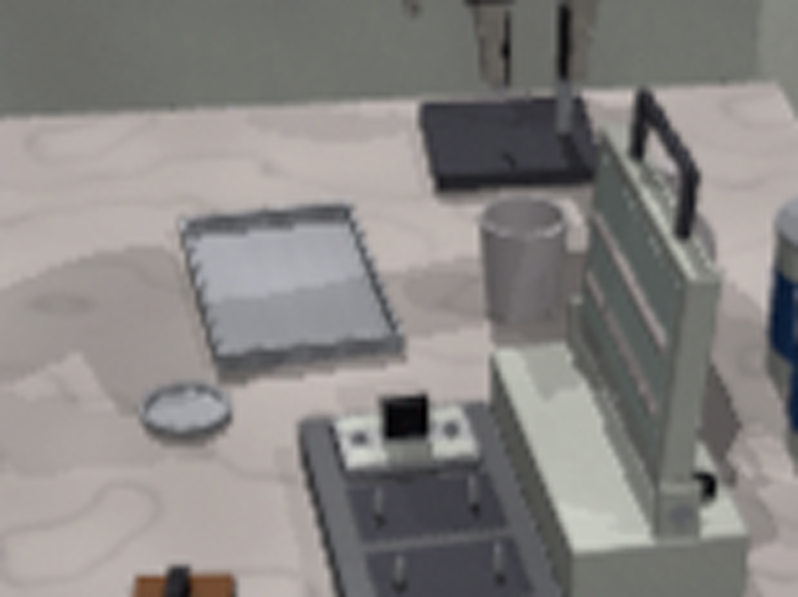

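The lamp head is upright, and the side crop shows a single cured carrier, on pair2 at about (405,430) in the crop. Pairs 0 and 1 are bare.

```bash
python3 -m creep '[{"grip":0.6,"delta_pos":[-0.1,0.3,0],"rotation":[0,0,-0.09]},{"grip":0.6,"delta_pos":[-0.1,0.6,0],"rotation":[0,0,-0.18]},{"grip":0.6,"delta_pos":[-0.1,0.9,0],"rotation":[0,0,-0.27]},{"grip":0.6,"delta_pos":[-0.1,1,0],"rotation":[0,0,-0.36]},{"grip":0.6,"delta_pos":[-0.1,1,0],"rotation":[0,0,-0.45]}]' >/dev/null
python3 -m creep '[{"grip":0.6,"delta_pos":[0,0,0],"rotation":[0,0,-0.09]},{"grip":0.6,"delta_pos":[0,0,0],"rotation":[0,0,-0.18]},{"grip":0.6,"delta_pos":[0,0,0],"rotation":[0,0,-0.27]},{"grip":0.6,"delta_pos":[0,0,0],"rotation":[0,0,-0.36]},{"grip":0.6,"delta_pos":[0,0,0],"rotation":[0,0,-0.45]}]' >/dev/null
python3 -m creep '[{"grip":0.6,"delta_pos":[0,0,0],"rotation":[0,0,-0.09]},{"grip":0.6,"delta_pos":[0,0,0],"rotation":[0,0,-0.1]},{"grip":0.6,"delta_pos":[0,0,0],"rotation":[0,0,-0.1]},{"grip":0.6,"delta_pos":[0,0,0],"rotation":[0,0,-0.1]}]'
python3 - <<'E'
from h import *
w=snap('wrist','w3');cv2.imwrite('pics/v6.png',cv2.resize(w['color'][:,:,::-1],(800,600)))
print(-w['R'].T@w['t'],w['R'][2])
E
```

```text
clock: 8.25
tool_pos: [0.4897, -0.0041, 0.3797]
orientation: [180.0, 0.0, 4.8]
force: [-0.1, -0.3, 0.1]
opening: 0.035
gripper_force: 0.0
[0.56669837 0.00221837 0.51563903] [-0.28469784 -0.02488034 -0.95829437]
```

View pics/v6.png

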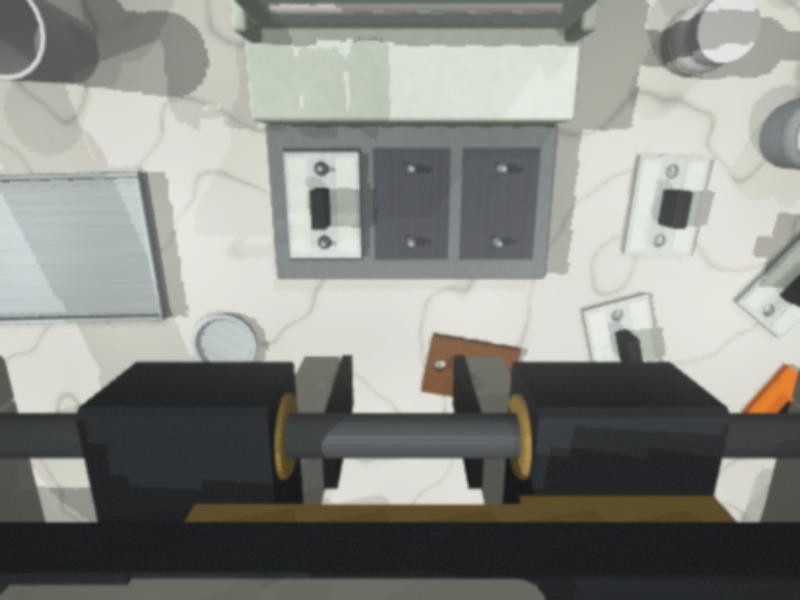

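The wrist view from above shows the bed with the cured carrier at (320,207) and the pins of pair1 at (411,168)/(410,243) and pair0 at (501,168)/(497,243). It also shows the tray's right rim at (142,172)–(163,318), and fresh carriers at (672,207), (622,330) and (775,285).

Run:
```python
from h import *
np.set_printoptions(precision=4,suppress=True)
w=load('w3');f=.64
for n,p,z in [('p1f',(411,168),.046),('p1n',(410,243),.046),('p0f',(501,168),.046),('p0n',(497,243),.046),('c2f',(321,168),.038),('c2n',(324,243),.038),
 ('c TL',(283,151),.038),('c TR',(360,151),.038),('c BR',(362,258),.038),('c BL',(289,258),.038),('blkT',(320,207),.055),
 ('bed BR front top',(546,272),.03),('bed BL',(279,272),.03),('tray far R',(142,173),.018),('tray near R',(163,318),.018)]:
    print(n,ray(w,p[0]*f,p[1]*f,z))
a=load('sc1');b=load('si1')
print('side tray');
for p in [(182,222),(352,207),(405,350),(222,370)]: print(ray(b,180+p[0]/5.15,85+p[1]/5.15,.018))
```

```text
p1f [ 0.5523 -0.0075  0.046 ]
p1n [ 0.4825 -0.0128  0.046 ]
p0f [ 0.5593 -0.0904  0.046 ]
p0n [ 0.4895 -0.0964  0.046 ]
c2f [0.545  0.0766 0.038 ]
c2n [0.4741 0.0711 0.038 ]
c TL [0.5574 0.1124 0.038 ]
c TR [0.5634 0.041  0.038 ]
c BR [0.4622 0.033  0.038 ]
c BL [0.4562 0.105  0.038 ]
blkT [0.5108 0.0736 0.055 ]
bed BR front top [ 0.4615 -0.1535  0.03  ]
bed BL [0.439  0.1166 0.03  ]
tray far R [0.5247 0.2546 0.018 ]
tray near R [0.3749 0.2423 0.018 ]
side tray
[0.3488 0.4706 0.018 ]
[0.5006 0.4828 0.018 ]
[0.5248 0.229  0.018 ]
[0.3766 0.2139 0.018 ]
```

```bash
python3 go.py .5098 .0738 .12 4.9
python3 -m creep '[{"grip":0.5,"delta_pos":[0.26,-0.75,0.5],"rotation":[0,0,0]},{"grip":0.5,"delta_pos":[0.26,-0.76,1],"rotation":[0,0,0]},{"grip":0.5,"delta_pos":[0.26,-0.76,1],"rotation":[0,0,0]}]'
python3 -m creep '[{"grip":0.5,"delta_pos":[0,0,0.5],"rotation":[0,0,0]},{"grip":0.5,"delta_pos":[0,0,1],"rotation":[0,0,0]},{"grip":0.5,"delta_pos":[0,0,1],"rotation":[0,0,0]}]' >/dev/null
python3 -m creep '[{"grip":0.5,"delta_pos":[0,0,0.4],"rotation":[0,0,0]},{"grip":0.5,"delta_pos":[0,0,0.5],"rotation":[0,0,0]},{"grip":0.5,"delta_pos":[0,0,0.5],"rotation":[0,0,0]}]'
python3 go.py .5098 .0738 .066 4.9
```

```text
t 8.3 shift [ 0.27 -0.76  2.6 ] turn [ 0.     0.    -0.001]
clock: 8.6
tool_pos: [0.5081, 0.075, 0.2775]
orientation: [-180.0, 0.1, 4.9]
force: [-0.7, -0.5, -0.1]
opening: 0.0435
gripper_force: 0.0
clock: 9.2
tool_pos: [0.5087, 0.0736, 0.1305]
orientation: [179.9, 0.1, 4.9]
force: [-0.1, 0.2, 0.2]
opening: 0.0441
gripper_force: 0.0
t 9.2 shift [ 0.01 -0.    0.64] turn [0.001 0.001 0.   ]
```

```bash
python3 -m creep '[{"grip":0.5,"delta_pos":[0.01,0,0.3],"rotation":[0,0,0]},{"grip":0.5,"delta_pos":[0.01,0,0.55],"rotation":[0,0,0]},{"grip":0.5,"delta_pos":[0.01,0,0.64],"rotation":[0,0,0]},{"grip":0.5,"delta_pos":[0.01,0,0.64],"rotation":[0,0,0]}]'
python3 -m creep '[{"grip":1,"delta_pos":[0,0,0],"rotation":[0,0,0]},{"grip":1,"delta_pos":[0,0,0],"rotation":[0,0,0]},{"grip":1,"delta_pos":[0,0,0],"rotation":[0,0,0]},{"grip":1,"delta_pos":[0,0,0],"rotation":[0,0,0]},{"grip":1,"delta_pos":[0,0,0],"rotation":[0,0,0]}]'
```

```text
clock: 9.6
tool_pos: [0.5102, 0.0739, 0.0667]
orientation: [180.0, 0.0, 5.0]
force: [-0.7, -0.4, 0.5]
opening: 0.0439
gripper_force: 0.0
clock: 10.1
tool_pos: [0.5099, 0.074, 0.0665]
orientation: [-180.0, -0.0, 5.0]
force: [-1.6, 1.2, 4.1]
opening: 0.0138
gripper_force: 30.0
```

```bash
python3 -m creep '[{"grip":1,"delta_pos":[0,0,-0.15],"rotation":[0,0,0]},{"grip":1,"delta_pos":[0,0,-0.4],"rotation":[0,0,0]},{"grip":1,"delta_pos":[0,0,-0.8],"rotation":[0,0,0]},{"grip":1,"delta_pos":[0,0,-1],"rotation":[0,0,0]}]'
python3 -m creep '[{"grip":1,"delta_pos":[-0.2,-0.4,-0.3],"rotation":[0,0,0]},{"grip":1,"delta_pos":[-0.4,-0.8,-0.6],"rotation":[0,0,0]},{"grip":1,"delta_pos":[-0.5,-1,-0.9],"rotation":[0,0,0]}]'
python3 -m creep '[{"grip":1,"delta_pos":[-0.3,-0.45,0],"rotation":[0,0,0]},{"grip":1,"delta_pos":[-0.6,-0.9,0],"rotation":[0,0,0]},{"grip":1,"delta_pos":[-0.6,-1,0],"rotation":[0,0,0]}]' >/dev/null
python3 -m creep '[{"grip":1,"delta_pos":[0,-0.4,0],"rotation":[0,0,0]},{"grip":1,"delta_pos":[0,-0.4,0],"rotation":[0,0,0]},{"grip":1,"delta_pos":[0,-0.4,0],"rotation":[0,0,0]}]'
python3 - <<'E'
from h import *
w=snap('wrist','w4');cv2.imwrite('pics/v7.png',cv2.resize(w['color'][:,:,::-1],(800,600)))
E
```

```text
clock: 10.5
tool_pos: [0.5104, 0.0741, 0.1687]
orientation: [-180.0, -0.1, 5.0]
force: [0.1, 0.1, -2.1]
opening: 0.0138
gripper_force: 30.0
clock: 10.8
tool_pos: [0.4493, 0.1698, 0.2562]
orientation: [180.0, 0.1, 4.9]
force: [1.3, 0.2, -2.4]
opening: 0.014
gripper_force: 30.0
clock: 11.4
tool_pos: [0.3787, 0.3038, 0.2554]
orientation: [179.9, 0.1, 5.0]
force: [0.3, 0.4, -2.4]
opening: 0.0141
gripper_force: 30.0
```

View pics/v7.png

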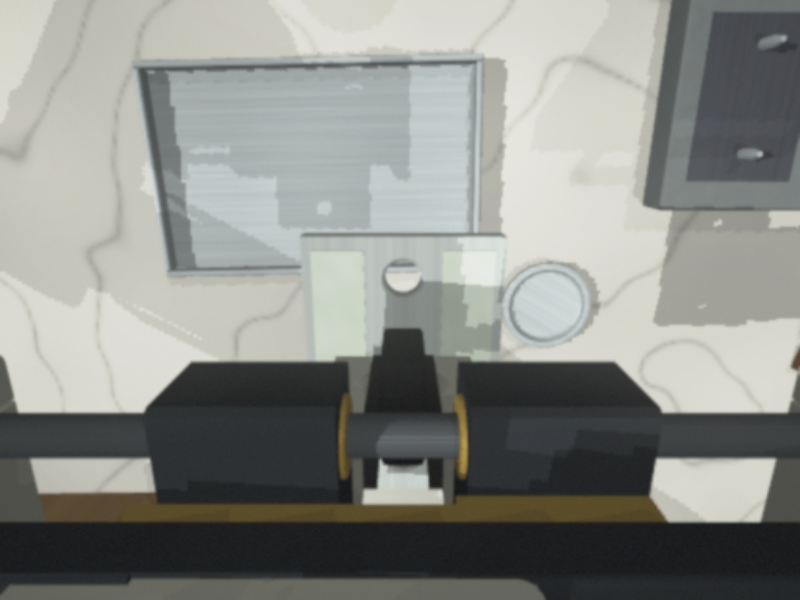

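The tray's rim corners are at (136,64), (482,56) and (169,275). The carrier hangs level, with its hole at (402,275).

Run:
```python
from h import *
w=load('w4');f=.64
P=[ray(w,p[0]*f,p[1]*f,.018)[:2] for p in((136,64),(482,57),(169,274),(478,230))]
TL,TR,BL,MR=P;print(P,np.linalg.norm(TL-TR),np.linalg.norm(TL-BL))
c=TR+(BL-TR)/2;print('centre',c); d=TR-TL;print(np.degrees(np.arctan2(-d[0]*-1,-d[1])), d)
yaw=np.arctan2(TR[0]-TL[0],TL[1]-TR[1]);print(np.degrees(yaw))
u=np.array([-np.sin(yaw),np.cos(yaw)])
for s in(.055,-.055):print(s,c+s*u)
```

```text
[array([0.49689488, 0.49886032]), array([0.52250267, 0.26044591]), array([0.34789468, 0.48314088]), array([0.40324395, 0.24736591])] 0.23978572300424117 0.14982710789141634
centre [0.43519867 0.37179339]
6.130564080683361 [ 0.02560779 -0.23841442]
6.130564080683361
0.055 [0.42932498 0.42647885]
-0.055 [0.44107237 0.31710793]
```

```bash
python3 go.py .44 .318 .06 5.5
python3 -m creep '[{"grip":1,"delta_pos":[0.3,-0.05,0.2],"rotation":[0,0,0]},{"grip":1,"delta_pos":[0.62,-0.09,0.5],"rotation":[0,0,0]},{"grip":1,"delta_pos":[0.62,-0.09,0.9],"rotation":[0,0,0]},{"grip":1,"delta_pos":[0.62,-0.09,1],"rotation":[0,0,0]}]'
python3 -m creep '[{"grip":1,"delta_pos":[0,0,0.4],"rotation":[0,0,0]},{"grip":1,"delta_pos":[0,0,0.8],"rotation":[0,0,0]},{"grip":1,"delta_pos":[0,0,0.95],"rotation":[0,0,0]},{"grip":1,"delta_pos":[0,0,0.95],"rotation":[0,0,0]}]'
python3 go.py .44 .318 .0425 5.5
```

```text
t 11.4 shift [ 0.62 -0.1   1.95] turn [ 0.001  0.001 -0.006]
clock: 11.85
tool_pos: [0.4391, 0.3144, 0.1515]
orientation: [179.7, 0.3, 4.8]
force: [-0.3, -1.3, -1.9]
opening: 0.0137
gripper_force: 30.0
clock: 12.25
tool_pos: [0.4394, 0.316, 0.0597]
orientation: [179.8, 0.2, 4.9]
force: [-0.5, -0.3, -1.2]
opening: 0.0138
gripper_force: 30.0
t 12.2 shift [ 0.01 -0.02  0.17] turn [ 0.002  0.002 -0.006]
```

```bash
python3 -m creep '[{"grip":1,"delta_pos":[0,0,0.08],"rotation":[0,0,0]},{"grip":1,"delta_pos":[0,0,0.14],"rotation":[0,0,0]},{"grip":1,"delta_pos":[0,0,0.18],"rotation":[0,0,0]},{"grip":1,"delta_pos":[0,0,0.18],"rotation":[0,0,0]}]'
```

```text
clock: 12.65
tool_pos: [0.4403, 0.3177, 0.0431]
orientation: [-180.0, -0.0, 5.0]
force: [-0.5, -0.7, -1.5]
opening: 0.0141
gripper_force: 30.0
```

```bash
python3 -m creep '[{"grip":1,"delta_pos":[0,0,0.02],"rotation":[0,0,0]},{"grip":1,"delta_pos":[0,0,0.025],"rotation":[0,0,0]},{"grip":1,"delta_pos":[0,0,0.025],"rotation":[0,0,0]}]'
python3 -m creep '[{"grip":0.4,"delta_pos":[0,0,0],"rotation":[0,0,0]},{"grip":0.4,"delta_pos":[0,0,0],"rotation":[0,0,0]},{"grip":0.4,"delta_pos":[0,0,0],"rotation":[0,0,0]},{"grip":0.4,"delta_pos":[0,0,-0.2],"rotation":[0,0,0]},{"grip":0.4,"delta_pos":[0,0,-0.5],"rotation":[0,0,0]}]'
python3 -m creep '[{"grip":0.4,"delta_pos":[0,0,-0.4],"rotation":[0,0,0]},{"grip":0.4,"delta_pos":[0,0,-0.8],"rotation":[0,0,0]},{"grip":0.4,"delta_pos":[0,0,-1],"rotation":[0,0,0]}]'
python3 - <<'E'
from h import *
a=snap('scene','sc2');b=snap('side','si2')
for s in (b,):
    k,l,st,c=cv2.connectedComponentsWithStats((s['color'].max(2)<45).astype(np.uint8))
    for i in range(1,k):
        if 25<st[i,4]<400 and 150<c[i][0]<300: print(st[i],c[i],ray(s,*c[i],.026)[:2])
A=cv2.imread('pics/sc2.png')[130:330,190:430];B=cv2.imread('pics/si2.png')[100:300,190:320]
cv2.imwrite('pics/v8.png',np.hstack([cv2.resize(A,(480,400)),cv2.resize(B,(260,400))]))
E
```

```text
clock: 12.95
tool_pos: [0.4406, 0.3182, 0.0416]
orientation: [-180.0, -0.1, 5.0]
force: [-2.2, -1.0, 6.2]
opening: 0.014
gripper_force: 30.0
clock: 13.45
tool_pos: [0.4395, 0.3167, 0.0894]
orientation: [179.8, 0.2, 4.9]
force: [0.4, -0.3, 0.0]
opening: 0.048
gripper_force: 0.0
clock: 13.75
tool_pos: [0.4413, 0.3187, 0.1942]
orientation: [-179.8, -0.2, 5.0]
force: [0.2, 1.0, -0.1]
opening: 0.0525
gripper_force: 0.0
[270  57  24  23 378] [279.10846561  68.36772487] [0.73104777 1.16165862]
[225  76  23  22 251] [235.73705179  88.19920319] [0.46427951 0.89847371]
[265 117  30   5  69] [279.39130435 119.2173913 ] [0.64855199 0.51168141]
[234 138   8   7  46] [237.2173913  141.30434783] [0.4409345  0.32315007]
[212 197   5  11  43] [214.30232558 201.93023256] [ 0.33667463 -0.10380921]
[224 224  11  11  90] [229.25555556 229.3       ] [ 0.383255   -0.25924722]
[271 225  10   9  82] [275.5        228.80487805] [ 0.53406623 -0.2731798 ]
[253 260  12  10  91] [258.97802198 264.3956044 ] [ 0.46501553 -0.43095261]
[202 271  12  11  94] [207.61702128 276.39361702] [ 0.31235445 -0.46362264]
[253 300  11  14 107] [258.03738318 306.56074766] [ 0.44762859 -0.5905681 ]
```

View pics/v8.png

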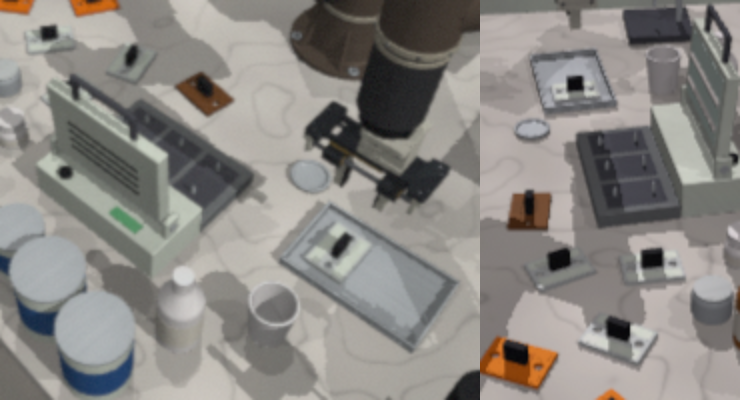

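The cured carrier lies flat in the tray at (338,247) of the left half, and the three fresh ones are where they were. I move over them for a wrist view.

```bash
python3 -m creep '[{"grip":0.5,"delta_pos":[0,0.3,-0.4],"rotation":[0,0,0]},{"grip":0.5,"delta_pos":[0,0.6,-0.8],"rotation":[0,0,0]},{"grip":0.5,"delta_pos":[0,1,-1],"rotation":[0,0,0]}]' >/dev/null
python3 -m creep '[{"grip":0.5,"delta_pos":[-0.1,0.5,-0.4],"rotation":[0,0,0]},{"grip":0.5,"delta_pos":[-0.1,1,-0.8],"rotation":[0,0,0]}]' >/dev/null
python3 -m creep '[{"grip":0.5,"delta_pos":[-0.1,0.5,0],"rotation":[0,0,0]},{"grip":0.5,"delta_pos":[-0.1,1,0],"rotation":[0,0,0]}]' >/dev/null
python3 -m creep '[{"grip":0.5,"delta_pos":[-0.1,0.5,0],"rotation":[0,0,0]},{"grip":0.5,"delta_pos":[-0.1,1,0],"rotation":[0,0,0]}]' >/dev/null
python3 -m creep '[{"grip":0.5,"delta_pos":[-0.1,0.5,0],"rotation":[0,0,0]},{"grip":0.5,"delta_pos":[-0.3,1,0],"rotation":[0,0,0]}]' 
python3 -m creep '[{"grip":0.5,"delta_pos":[-0.3,0.4,0],"rotation":[0,0,0]},{"grip":0.5,"delta_pos":[-0.6,0.9,0],"rotation":[0,0,0]},{"grip":0.5,"delta_pos":[-0.7,1,0],"rotation":[0,0,0]},{"grip":0.5,"delta_pos":[-0.7,1,0],"rotation":[0,0,0]},{"grip":0.5,"delta_pos":[-0.7,1,0],"rotation":[0,0,0]}]'
python3 - <<'E'
from h import *
w=snap('wrist','w5');cv2.imwrite('pics/v9.png',cv2.resize(w['color'][:,:,::-1],(800,600)))
E
```

```text
clock: 14.95
tool_pos: [0.4235, -0.1585, 0.3515]
orientation: [-180.0, 0.1, 5.0]
force: [0.5, -0.9, 0.6]
opening: 0.0437
gripper_force: 0.0
clock: 15.45
tool_pos: [0.3624, -0.2626, 0.3518]
orientation: [-180.0, 0.0, 4.9]
force: [0.0, 0.5, -0.6]
opening: 0.044
gripper_force: 0.0
```

View pics/v9.png

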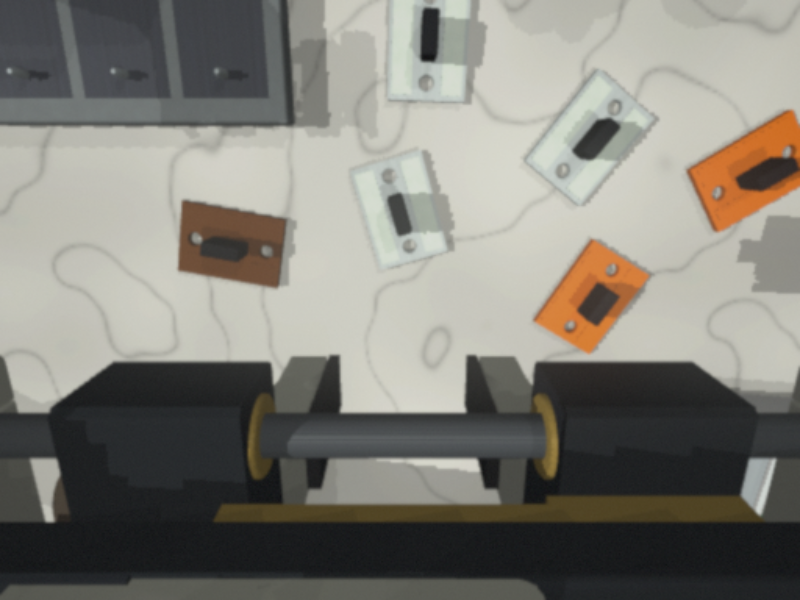

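The enlarged view confirms the three white fresh carriers, distinct from the two orange and one brown look-alikes:
- A has holes at (389,176) and (409,245).
- C has holes at (615,107) and (563,171).
- B has holes at (430,2) and (425,82).

```bash
cat >> h.py <<'E'
def car(s,p,q,z=.008):
    P,Q=[ray(s,x[0]*.64,x[1]*.64,z)[:2] for x in(p,q)]
    d=P-Q;print('centre',(P+Q)/2,'yaw',np.degrees(np.arctan2(d[1],d[0])),'holes',np.linalg.norm(d))
E
python3 - <<'E'
from h import *
w=load('w5')
car(w,(389,176),(409,245));car(w,(615,107),(563,171));car(w,(430,1),(425,82))
E
python3 go.py .384 -.26 .1 19
```

```text
centre [ 0.38342127 -0.25813317] yaw 21.06366343734079 holes 0.06892094097728137
centre [ 0.46411883 -0.42799845] yaw -31.82067992198099 holes 0.07061323282890541
centre [ 0.53265147 -0.2706996 ] yaw 1.7917348319029394 holes 0.06460897851398857
t 15.5 shift [ 0.22 -0.    2.52] turn [-0.     0.    -0.156]
```

```bash
python3 -m creep '[{"grip":0.5,"delta_pos":[0.2,0,0.5],"rotation":[0,0,-0.09]},{"grip":0.5,"delta_pos":[0.21,0,1],"rotation":[0,0,-0.178]},{"grip":0.5,"delta_pos":[0.21,0,1],"rotation":[0,0,-0.178]}]'  >/dev/null
python3 -m creep '[{"grip":0.5,"delta_pos":[0,0,0.5],"rotation":[0,0,0]},{"grip":0.5,"delta_pos":[0,0,1],"rotation":[0,0,0]},{"grip":0.5,"delta_pos":[0,0,1],"rotation":[0,0,0]}]' >/dev/null
python3 -m creep '[{"grip":0.5,"delta_pos":[0,0,0.4],"rotation":[0,0,0]},{"grip":0.5,"delta_pos":[0,0,0.7],"rotation":[0,0,0]},{"grip":0.5,"delta_pos":[0,0,0.7],"rotation":[0,0,0]}]'
python3 go.py .3834 -.2588 .0365 21
python3 - <<'E'
from h import *
b=snap('side','si3')
k,l,st,c=cv2.connectedComponentsWithStats((b['color'].max(2)<45).astype(np.uint8))
for i in range(1,k):
    if 25<st[i,4]<400 and 200<c[i][0]<300 and c[i][1]>220: print(c[i],ray(b,*c[i],.026)[:2])
E
```

```text
clock: 16.4
tool_pos: [0.3837, -0.2601, 0.0825]
orientation: [-179.9, 0.2, 20.9]
force: [0.5, -0.4, -0.5]
opening: 0.044
gripper_force: 0.0
t 16.4 shift [ 0.   -0.01  0.46] turn [-0.001  0.002 -0.001]
[275.62162162 228.98648649] [ 0.53435055 -0.27413591]
[228.81818182 230.21212121] [ 0.3816498  -0.26369685]
[258.8989899  263.98989899] [ 0.46493872 -0.42922522]
[207.73563218 276.66666667] [ 0.31269391 -0.46474864]
[258.02654867 306.27433628] [ 0.44768922 -0.58958127]
```

```bash
python3 -m creep '[{"grip":0.5,"delta_pos":[0,-0.01,0.3],"rotation":[0,0,0]},{"grip":0.5,"delta_pos":[0,-0.01,0.45],"rotation":[0,0,0]},{"grip":0.5,"delta_pos":[0,-0.01,0.46],"rotation":[0,0,0]},{"grip":0.5,"delta_pos":[0,-0.01,0.46],"rotation":[0,0,0]}]'
python3 -m creep '[{"grip":1,"delta_pos":[0,0,0],"rotation":[0,0,0]},{"grip":1,"delta_pos":[0,0,0],"rotation":[0,0,0]},{"grip":1,"delta_pos":[0,0,0],"rotation":[0,0,0]},{"grip":1,"delta_pos":[0,0,0],"rotation":[0,0,0]},{"grip":1,"delta_pos":[0,0,0],"rotation":[0,0,0]}]'
python3 -m creep '[{"grip":1,"delta_pos":[0,0,-0.2],"rotation":[0,0,0]},{"grip":1,"delta_pos":[0,0,-0.6],"rotation":[0,0,0]},{"grip":1,"delta_pos":[0,0,-1],"rotation":[0,0,0]},{"grip":1,"delta_pos":[0,0,-1],"rotation":[0,0,0]}]'
python3 go.py .5097 .0745 .14 4.9
```

```text
clock: 16.85
tool_pos: [0.3853, -0.2599, 0.0388]
orientation: [179.9, -0.1, 21.0]
force: [0.2, -0.6, 0.2]
opening: 0.044
gripper_force: 0.0
clock: 17.35
tool_pos: [0.3833, -0.2595, 0.0368]
orientation: [180.0, -0.0, 21.0]
force: [-0.5, 2.5, 6.0]
opening: 0.0135
gripper_force: 30.0
clock: 17.75
tool_pos: [0.3863, -0.2605, 0.1413]
orientation: [179.7, -0.4, 21.0]
force: [0.3, 0.5, -0.7]
opening: 0.0139
gripper_force: 30.0
t 17.8 shift [ 2.35 -2.68  0.01] turn [ 0.003 -0.005  0.179]
```

```bash
python3 -m creep '[{"grip":1,"delta_pos":[0.4,-0.45,0],"rotation":[0,0,0.09]},{"grip":1,"delta_pos":[0.8,-0.9,-0.1],"rotation":[0,0,0.179]},{"grip":1,"delta_pos":[0.9,-1,-0.1],"rotation":[0,0,0.179]}]' >/dev/null
python3 -m creep '[{"grip":1,"delta_pos":[0.4,-0.45,0],"rotation":[0,0,0]},{"grip":1,"delta_pos":[0.8,-0.9,0],"rotation":[0,0,0]},{"grip":1,"delta_pos":[0.9,-1,0],"rotation":[0,0,0]},{"grip":1,"delta_pos":[0.9,-1,0],"rotation":[0,0,0]}]'
python3 go.py .5097 .0745 .14 4.9
python3 - <<'E'
from h import *
w=snap('wrist','w6')
a=load('w4')['color'];b=w['color']
A=a[150:235,180:340];B=b[150:235,180:340]
cv2.imwrite('pics/v10.png',cv2.resize(np.hstack([A,B])[:,:,::-1],None,fx=2.5,fy=2.5,interpolation=cv2.INTER_CUBIC))
E
```

```text
clock: 18.45
tool_pos: [0.515, -0.0241, 0.1456]
orientation: [180.0, -0.0, 5.1]
force: [-1.3, -0.4, -2.2]
opening: 0.0135
gripper_force: 30.0
t 18.4 shift [ 0.03 -0.99  0.06] turn [ 0.    -0.     0.002]
```

View pics/v10.png

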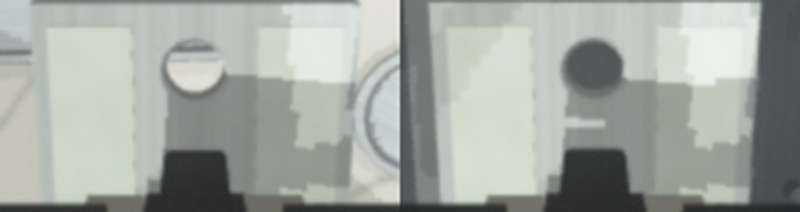

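The held carrier's hole sits where the cured one's did, (193,66) against (195,66) in the crop, so the in-grip offset matches to about 1 mm.

```bash
python3 -m creep '[{"grip":1,"delta_pos":[0.01,-0.5,0],"rotation":[0,0,0]},{"grip":1,"delta_pos":[0.03,-0.98,0.2],"rotation":[0,0,0]},{"grip":1,"delta_pos":[0.03,-0.98,0.45],"rotation":[0,0,0]},{"grip":1,"delta_pos":[0.03,-0.98,0.45],"rotation":[0,0,0]},{"grip":1,"delta_pos":[0.03,-0.98,0.45],"rotation":[0,0,0]}]'
python3 go.py .5099 .0742 .0665 5
```

```text
clock: 19.0
tool_pos: [0.5064, 0.0695, 0.1012]
orientation: [179.9, 0.1, 4.8]
force: [0.4, 0.1, -1.1]
opening: 0.0139
gripper_force: 30.0
t 19.0 shift [ 0.04 -0.04  0.35] turn [ 0.001  0.001 -0.002]
```

```bash
python3 -m creep '[{"grip":1,"delta_pos":[0,0,0],"rotation":[0,0,0]},{"grip":1,"delta_pos":[0,0,0],"rotation":[0,0,0]},{"grip":1,"delta_pos":[0,0,0],"rotation":[0,0,0]}]'
python3 go.py .5099 .0742 .0665 5
```

```text
clock: 19.3
tool_pos: [0.5077, 0.0701, 0.1023]
orientation: [-180.0, -0.1, 4.8]
force: [-0.9, 0.6, -1.4]
opening: 0.0136
gripper_force: 30.0
t 19.3 shift [ 0.03 -0.04  0.36] turn [-0.    -0.001 -0.002]
```

```bash
python3 -m creep '[{"grip":1,"delta_pos":[0.025,-0.042,0.03],"rotation":[0,0,0]},{"grip":1,"delta_pos":[0.025,-0.042,0.1],"rotation":[0,0,0]},{"grip":1,"delta_pos":[0.025,-0.042,0.1],"rotation":[0,0,0]},{"grip":1,"delta_pos":[0.025,-0.042,0.1],"rotation":[0,0,0]}]'
python3 -m creep '[{"grip":1,"delta_pos":[0,0,0.05],"rotation":[0,0,0]},{"grip":1,"delta_pos":[0,0,0.12],"rotation":[0,0,0]},{"grip":1,"delta_pos":[0,0,0.12],"rotation":[0,0,0]}]'
python3 go.py .5099 .0742 .0665 5
```

```text
clock: 19.7
tool_pos: [0.509, 0.0749, 0.091]
orientation: [180.0, 0.1, 4.9]
force: [0.3, -0.5, -1.7]
opening: 0.0136
gripper_force: 30.0
clock: 20.0
tool_pos: [0.5086, 0.0747, 0.0783]
orientation: [180.0, 0.1, 4.9]
force: [-0.2, -1.1, -1.9]
opening: 0.0136
gripper_force: 30.0
t 20.0 shift [0.01 0.01 0.12] turn [ 0.     0.001 -0.002]
```

```bash
python3 -m creep '[{"grip":1,"delta_pos":[0.01,0.005,0.05],"rotation":[0,0,0]},{"grip":1,"delta_pos":[0.01,0.005,0.1],"rotation":[0,0,0]},{"grip":1,"delta_pos":[0.01,0.005,0.12],"rotation":[0,0,0]},{"grip":1,"delta_pos":[0.01,0.005,0.12],"rotation":[0,0,0]}]'
```

```text
clock: 20.4
tool_pos: [0.5102, 0.0746, 0.0672]
orientation: [180.0, 0.0, 4.9]
force: [0.1, -0.0, -1.2]
opening: 0.0139
gripper_force: 30.0
```

Nearly flush, so I go down 1 mm more, release and retreat.

```bash
python3 -m creep '[{"grip":1,"delta_pos":[0,0,0.012],"rotation":[0,0,0]},{"grip":1,"delta_pos":[0,0,0.015],"rotation":[0,0,0]},{"grip":1,"delta_pos":[0,0,0.015],"rotation":[0,0,0]}]'
python3 -m creep '[{"grip":0.5,"delta_pos":[0,0,0],"rotation":[0,0,0]},{"grip":0.5,"delta_pos":[0,0,0],"rotation":[0,0,0]},{"grip":0.5,"delta_pos":[0,0,0],"rotation":[0,0,0]},{"grip":0.5,"delta_pos":[0,0,-0.3],"rotation":[0,0,0]},{"grip":0.5,"delta_pos":[0,0,-0.6],"rotation":[0,0,0]}]'
python3 -m creep '[{"grip":0.5,"delta_pos":[-0.4,0.3,-0.5],"rotation":[0,0,0]},{"grip":0.5,"delta_pos":[-0.8,0.7,-1],"rotation":[0,0,0]},{"grip":0.5,"delta_pos":[-1,1,-1],"rotation":[0,0,0]}]' >/dev/null
python3 -m creep '[{"grip":0.5,"delta_pos":[0,0.5,-0.4],"rotation":[0,0,0]},{"grip":0.5,"delta_pos":[0,1,-0.8],"rotation":[0,0,0]},{"grip":0.5,"delta_pos":[0,1,-1],"rotation":[0,0,0]}]' >/dev/null
python3 -m creep '[{"grip":0.5,"delta_pos":[0,0.5,0],"rotation":[0,0,0]},{"grip":0.5,"delta_pos":[0,1,0],"rotation":[0,0,0]},{"grip":0.5,"delta_pos":[0,1,0],"rotation":[0,0,0]},{"grip":0.5,"delta_pos":[0,1,0],"rotation":[0,0,0]},{"grip":0.5,"delta_pos":[0,1,0],"rotation":[0,0,0]}]'
python3 - <<'E'
from h import *
w=snap('wrist','w7');cv2.imwrite('pics/v11.png',cv2.resize(w['color'][:,:,::-1],(800,600)))
E
```

```text
clock: 20.7
tool_pos: [0.5105, 0.0747, 0.0668]
orientation: [-180.0, -0.0, 4.9]
force: [-3.7, -0.1, 8.7]
opening: 0.0136
gripper_force: 30.0
clock: 21.2
tool_pos: [0.5098, 0.0743, 0.1259]
orientation: [179.9, 0.1, 4.9]
force: [-0.2, 0.0, 0.9]
opening: 0.0429
gripper_force: 0.0
clock: 22.3
tool_pos: [0.4498, -0.2127, 0.3151]
orientation: [-180.0, 0.0, 4.9]
force: [0.3, 0.6, 1.5]
opening: 0.0441
gripper_force: 0.0
```

View pics/v11.png

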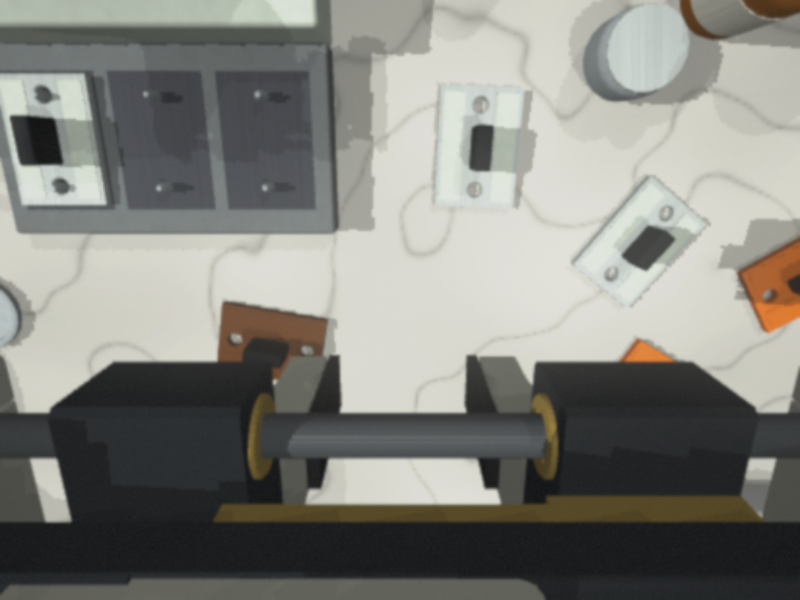

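Fresh A sits flush on pair2. B's holes are at (480,104)/(475,190) and C's at (666,213)/(611,273). B goes to pair1 next.

```bash
python3 - <<'E'
from h import *
w=load('w7')
car(w,(480,104),(475,190));car(w,(666,213),(611,273))
E
python3 go.py .534 -.272 .1 1.5
```

```text
centre [ 0.53489681 -0.27090192] yaw 3.900057612876755 holes 0.07091644836663803
centre [ 0.46473926 -0.42733218] yaw -32.7384120283682 holes 0.06967860425725125
t 22.4 shift [0.79 0.67 2.15] turn [-0.     0.     0.038]
```

```bash
python3 -m creep '[{"grip":0.5,"delta_pos":[0.4,0.3,0.2],"rotation":[0,0,0.02]},{"grip":0.5,"delta_pos":[0.79,0.65,0.5],"rotation":[0,0,0.02]},{"grip":0.5,"delta_pos":[0.79,0.65,1],"rotation":[0,0,0.02]}]' >/dev/null
python3 -m creep '[{"grip":0.5,"delta_pos":[0,0,0.5],"rotation":[0,0,0]},{"grip":0.5,"delta_pos":[0,0,1],"rotation":[0,0,0]},{"grip":0.5,"delta_pos":[0,0,1],"rotation":[0,0,0]},{"grip":0.5,"delta_pos":[0,0,1],"rotation":[0,0,0]},{"grip":0.5,"delta_pos":[0,0,1],"rotation":[0,0,0]}]'
python3 go.py .5345 -.271 .0375 3
python3 - <<'E'
from h import *
b=snap('side','si4')
k,l,st,c=cv2.connectedComponentsWithStats((b['color'].max(2)<45).astype(np.uint8))
for i in range(1,k):
    if 25<st[i,4]<400 and 200<c[i][0]<300 and c[i][1]>220: print(c[i],ray(b,*c[i],.026)[:2])
E
```

```text
clock: 23.15
tool_pos: [0.5351, -0.2699, 0.1268]
orientation: [179.9, -0.3, 3.2]
force: [1.1, -0.8, 0.6]
opening: 0.044
gripper_force: 0.0
t 23.1 shift [-0.01  0.01  0.89] turn [ 0.001 -0.003  0.002]
[275.60759494 228.93670886] [ 0.53433555 -0.2738808 ]
[258.91764706 264.63529412] [ 0.46474305 -0.43193685]
[207.78888889 276.54444444] [ 0.31284863 -0.46427823]
[258.21568627 306.81372549] [ 0.44802836 -0.59148806]
```

```bash
python3 -m creep '[{"grip":0.5,"delta_pos":[-0.01,0.01,0.4],"rotation":[0,0,0]},{"grip":0.5,"delta_pos":[-0.01,0.01,0.7],"rotation":[0,0,0]},{"grip":0.5,"delta_pos":[-0.01,0.01,0.88],"rotation":[0,0,0]},{"grip":0.5,"delta_pos":[-0.01,0.01,0.89],"rotation":[0,0,0]},{"grip":0.5,"delta_pos":[-0.01,0.01,0.89],"rotation":[0,0,0]}]'
python3 -m creep '[{"grip":1,"delta_pos":[0,0,0],"rotation":[0,0,0]},{"grip":1,"delta_pos":[0,0,0],"rotation":[0,0,0]},{"grip":1,"delta_pos":[0,0,0],"rotation":[0,0,0]},{"grip":1,"delta_pos":[0,0,0],"rotation":[0,0,0]},{"grip":1,"delta_pos":[0,0,0],"rotation":[0,0,0]}]'
python3 -m creep '[{"grip":1,"delta_pos":[0,0,-0.2],"rotation":[0,0,0]},{"grip":1,"delta_pos":[0,0,-0.6],"rotation":[0,0,0]},{"grip":1,"delta_pos":[0,0,-1],"rotation":[0,0,0]},{"grip":1,"delta_pos":[0,0,-1],"rotation":[0,0,0]}]'
python3 go.py .5175 -.010 .14 4.9
```

```text
clock: 23.7
tool_pos: [0.5333, -0.2714, 0.0364]
orientation: [179.9, -0.1, 3.1]
force: [0.3, 0.3, -0.3]
opening: 0.0438
gripper_force: 0.0
clock: 24.2
tool_pos: [0.5321, -0.2711, 0.0349]
orientation: [180.0, -0.0, 3.1]
force: [-0.2, 1.3, 4.1]
opening: 0.0139
gripper_force: 30.0
clock: 24.6
tool_pos: [0.535, -0.2722, 0.14]
orientation: [179.8, -0.5, 3.1]
force: [1.5, -0.7, -2.3]
opening: 0.0136
gripper_force: 30.0
t 24.6 shift [-0.03 -2.63 -0.01] turn [ 0.002 -0.005 -0.02 ]
```

```bash
cat >> h.py <<'E'
def hole(s):
    g=s['color'].astype(float).mean(2)[160:196,240:280]
    m=(g<(120 if g.min()<100 else 0)).astype(np.uint8)
    k,l,st,c=cv2.connectedComponentsWithStats(m)
    for i in range(1,k):
        if st[i,4]>60: print('hole',c[i]+[240,160],st[i])
E
python3 -m creep '[{"grip":1,"delta_pos":[0,-0.4,-0.1],"rotation":[0,0,-0.02]},{"grip":1,"delta_pos":[0,-0.9,-0.1],"rotation":[0,0,-0.02]},{"grip":1,"delta_pos":[0,-1,-0.1],"rotation":[0,0,-0.02]}]' >/dev/null
python3 -m creep '[{"grip":1,"delta_pos":[-0.01,-0.4,0],"rotation":[0,0,0]},{"grip":1,"delta_pos":[-0.01,-0.8,0],"rotation":[0,0,0]},{"grip":1,"delta_pos":[-0.03,-1,0],"rotation":[0,0,0]}]' >/dev/null
python3 -m creep '[{"grip":1,"delta_pos":[0.03,-0.3,0],"rotation":[0,0,0]},{"grip":1,"delta_pos":[0.05,-0.63,0],"rotation":[0,0,0]},{"grip":1,"delta_pos":[0.05,-0.63,0],"rotation":[0,0,0]},{"grip":1,"delta_pos":[0.05,-0.63,0],"rotation":[0,0,0]},{"grip":1,"delta_pos":[0.05,-0.63,0],"rotation":[0,0,0]}]'
python3 go.py .5175 -.010 .1 4.9
python3 - <<'E'
from h import *
hole(load('w6'));hole(snap('wrist','w8'))
E
```

```text
clock: 25.7
tool_pos: [0.5143, -0.0093, 0.1439]
orientation: [180.0, 0.1, 4.9]
force: [-0.5, -0.3, -1.5]
opening: 0.0134
gripper_force: 30.0
t 25.7 shift [0.03 0.01 0.44] turn [ 0.     0.001 -0.001]
hole [257.12590799 177.20581114] [  6   6  23  23 413]
hole [256.88497653 173.53521127] [  6   2  23  24 426]
```

B's hole is 3.7 px ahead of A's, about 2.5 mm forward. That agrees with the grasp TCP being 2.7 mm behind B's measured centre, so the target is (.515,-.0105).

```bash
python3 -m creep '[{"grip":1,"delta_pos":[0,0.01,0.2],"rotation":[0,0,0]},{"grip":1,"delta_pos":[0,0.01,0.45],"rotation":[0,0,0]},{"grip":1,"delta_pos":[0,0.01,0.45],"rotation":[0,0,0]},{"grip":1,"delta_pos":[0,0.01,0.45],"rotation":[0,0,0]},{"grip":1,"delta_pos":[0,0.01,0.45],"rotation":[0,0,0]}]'
python3 go.py .515 -.0105 .065 4.9
```

```text
clock: 26.25
tool_pos: [0.5156, -0.01, 0.1005]
orientation: [180.0, -0.1, 4.9]
force: [-0.1, 0.1, -1.7]
opening: 0.0138
gripper_force: 30.0
t 26.2 shift [-0.01  0.    0.35] turn [ 0.    -0.001 -0.   ]
```

```bash
python3 -m creep '[{"grip":1,"delta_pos":[-0.005,0.005,0.1],"rotation":[0,0,0]},{"grip":1,"delta_pos":[-0.005,0.005,0.15],"rotation":[0,0,0]},{"grip":1,"delta_pos":[-0.005,0.005,0.2],"rotation":[0,0,0]},{"grip":1,"delta_pos":[-0.005,0.005,0.2],"rotation":[0,0,0]}]'
python3 go.py .515 -.0105 .065 4.9
```

```text
clock: 26.65
tool_pos: [0.5138, -0.0104, 0.0786]
orientation: [180.0, 0.1, 4.9]
force: [0.1, -0.2, -2.8]
opening: 0.014
gripper_force: 30.0
t 26.6 shift [0.01 0.   0.14] turn [ 0.     0.001 -0.   ]
```

```bash
python3 -m creep '[{"grip":1,"delta_pos":[0.01,0,0.05],"rotation":[0,0,0]},{"grip":1,"delta_pos":[0.01,0,0.1],"rotation":[0,0,0]},{"grip":1,"delta_pos":[0.01,0,0.14],"rotation":[0,0,0]},{"grip":1,"delta_pos":[0.01,0,0.14],"rotation":[0,0,0]}]'
python3 -m creep '[{"grip":1,"delta_pos":[0,0,0.01],"rotation":[0,0,0]},{"grip":1,"delta_pos":[0,0,0.01],"rotation":[0,0,0]}]'
python3 go.py .515 -.0105 .065 4.9
```

```text
clock: 27.05
tool_pos: [0.5152, -0.0102, 0.065]
orientation: [180.0, 0.0, 4.9]
force: [-0.3, -0.7, -1.3]
opening: 0.0138
gripper_force: 30.0
clock: 27.25
tool_pos: [0.5153, -0.0102, 0.0648]
orientation: [180.0, -0.0, 4.9]
force: [-1.4, 0.4, 3.8]
opening: 0.0139
gripper_force: 30.0
t 27.2 shift [-0.  0. -0.] turn [ 0. -0. -0.]
```

Flush contact at the expected height. I release and go over C.

```bash
python3 -m creep '[{"grip":0.5,"delta_pos":[0,0,0],"rotation":[0,0,0]},{"grip":0.5,"delta_pos":[0,0,0],"rotation":[0,0,0]},{"grip":0.5,"delta_pos":[0,0,0],"rotation":[0,0,0]},{"grip":0.5,"delta_pos":[0,0,-0.3],"rotation":[0,0,0]},{"grip":0.5,"delta_pos":[0,0,-0.6],"rotation":[0,0,0]}]'
python3 -m creep '[{"grip":0.5,"delta_pos":[-0.4,0.3,-0.5],"rotation":[0,0,0]},{"grip":0.5,"delta_pos":[-0.8,0.7,-1],"rotation":[0,0,0]},{"grip":0.5,"delta_pos":[-1,1,-1],"rotation":[0,0,0]}]' >/dev/null
python3 -m creep '[{"grip":0.5,"delta_pos":[-0.2,0.5,-0.4],"rotation":[0,0,0]},{"grip":0.5,"delta_pos":[-0.4,1,-0.8],"rotation":[0,0,0]},{"grip":0.5,"delta_pos":[-0.5,1,-1],"rotation":[0,0,0]}]' >/dev/null
python3 -m creep '[{"grip":0.5,"delta_pos":[0,0.5,0],"rotation":[0,0,0]},{"grip":0.5,"delta_pos":[0,1,0],"rotation":[0,0,0]},{"grip":0.5,"delta_pos":[0,1,0],"rotation":[0,0,0]},{"grip":0.5,"delta_pos":[0,1,0],"rotation":[0,0,0]},{"grip":0.5,"delta_pos":[0,1,0],"rotation":[0,0,0]}]'
python3 - <<'E'
from h import *
w=snap('wrist','w9');cv2.imwrite('pics/v12.png',cv2.resize(w['color'][:,:,::-1],(800,600)))
E
```

```text
clock: 27.75
tool_pos: [0.5147, -0.0105, 0.1243]
orientation: [180.0, 0.1, 4.9]
force: [1.0, 0.6, 0.1]
opening: 0.0427
gripper_force: 0.0
clock: 28.85
tool_pos: [0.4056, -0.3009, 0.312]
orientation: [-180.0, 0.0, 4.9]
force: [0.1, 0.4, -0.2]
opening: 0.0436
gripper_force: 0.0
```

View pics/v12.png

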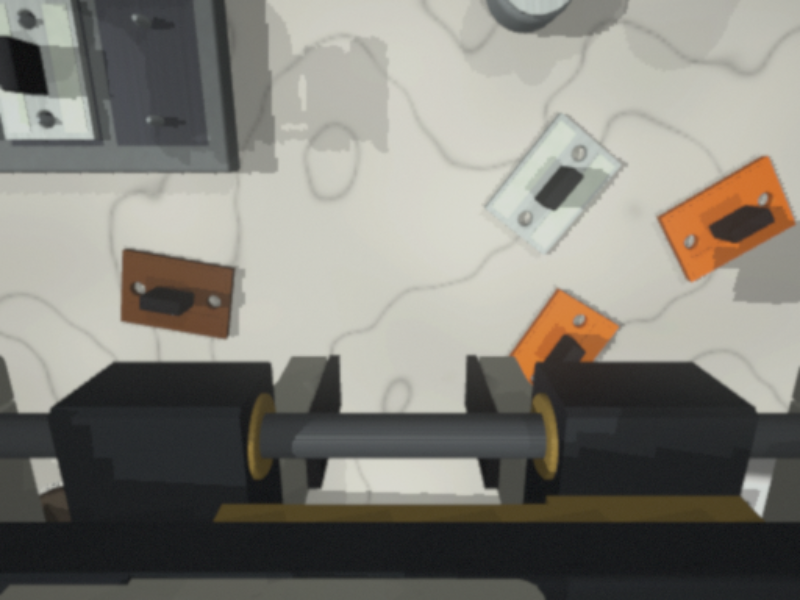

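Pair1 is filled. The white carrier C has its holes at (579,153) and (526,219), and the orange ones stay off to the right and below.

```bash
python3 - <<'E'
from h import *
car(load('w9'),(579,153),(526,219))
E
python3 go.py .4655 -.428 .12 -33
python3 -m creep '[{"grip":0.5,"delta_pos":[0,0,0.1],"rotation":[0,0,0.09]},{"grip":0.5,"delta_pos":[0,0,0.2],"rotation":[0,0,0.18]},{"grip":0.5,"delta_pos":[0,0,0.3],"rotation":[0,0,0.27]},{"grip":0.5,"delta_pos":[0,0,0.4],"rotation":[0,0,0.36]},{"grip":0.5,"delta_pos":[0,0,0.5],"rotation":[0,0,0.421]}]'
python3 go.py .4655 -.428 .12 -33
```

```text
centre [ 0.46404018 -0.42784112] yaw -31.42391045267024 holes 0.07004864373640252
t 28.9 shift [0.49 1.32 1.92] turn [-0.    -0.     0.421]
clock: 29.4
tool_pos: [0.4062, -0.2999, 0.2623]
orientation: [-180.0, -0.0, -33.2]
force: [1.0, -0.6, 0.4]
opening: 0.0438
gripper_force: 0.0
t 29.4 shift [1.2  0.75 1.42] turn [-0.    -0.001 -0.002]
```

```bash
python3 -m creep '[{"grip":0.5,"delta_pos":[0.4,0.3,0.2],"rotation":[0,0,-0.012]},{"grip":0.5,"delta_pos":[0.8,0.6,0.5],"rotation":[0,0,-0.012]},{"grip":0.5,"delta_pos":[1,0.74,0.9],"rotation":[0,0,-0.012]},{"grip":0.5,"delta_pos":[1,0.74,0.9],"rotation":[0,0,-0.012]}]' >/dev/null
python3 -m creep '[{"grip":0.5,"delta_pos":[0.19,0,0.3],"rotation":[0,0,0]},{"grip":0.5,"delta_pos":[0.19,0,0.5],"rotation":[0,0,0]},{"grip":0.5,"delta_pos":[0.19,0,0.5],"rotation":[0,0,0]},{"grip":0.5,"delta_pos":[0.19,0,0.5],"rotation":[0,0,0]},{"grip":0.5,"delta_pos":[0.19,0,0.5],"rotation":[0,0,0]}]'
python3 go.py .4643 -.4277 .0365 -32
python3 - <<'E'
from h import *
b=snap('side','si5')
k,l,st,c=cv2.connectedComponentsWithStats((b['color'].max(2)<45).astype(np.uint8))
for i in range(1,k):
    if 25<st[i,4]<400 and 200<c[i][0]<300 and c[i][1]>220: print(c[i],ray(b,*c[i],.026)[:2])
E
```

```text
clock: 30.3
tool_pos: [0.4664, -0.4276, 0.1245]
orientation: [180.0, -0.2, -31.9]
force: [-0.5, -0.1, 0.3]
opening: 0.0431
gripper_force: 0.0
t 30.3 shift [-0.02  0.01  0.88] turn [ 0.    -0.002  0.002]
[258.95454545 264.5       ] [ 0.46490518 -0.43138234]
[207.78409091 276.625     ] [ 0.31283399 -0.46459783]
[258.2037037  306.50925926] [ 0.4480918  -0.59044007]
```

```bash
python3 -m creep '[{"grip":0.5,"delta_pos":[-0.015,0.01,0.4],"rotation":[0,0,0]},{"grip":0.5,"delta_pos":[-0.015,0.01,0.7],"rotation":[0,0,0]},{"grip":0.5,"delta_pos":[-0.015,0.01,0.86],"rotation":[0,0,0]},{"grip":0.5,"delta_pos":[-0.015,0.01,0.87],"rotation":[0,0,0]},{"grip":0.5,"delta_pos":[-0.015,0.01,0.87],"rotation":[0,0,0]}]'
python3 -m creep '[{"grip":1,"delta_pos":[0,0,0],"rotation":[0,0,0]},{"grip":1,"delta_pos":[0,0,0],"rotation":[0,0,0]},{"grip":1,"delta_pos":[0,0,0],"rotation":[0,0,0]},{"grip":1,"delta_pos":[0,0,0],"rotation":[0,0,0]},{"grip":1,"delta_pos":[0,0,0],"rotation":[0,0,0]}]'
python3 -m creep '[{"grip":1,"delta_pos":[0,0,-0.2],"rotation":[0,0,0]},{"grip":1,"delta_pos":[0,0,-0.6],"rotation":[0,0,0]},{"grip":1,"delta_pos":[0,0,-1],"rotation":[0,0,0]},{"grip":1,"delta_pos":[0,0,-1],"rotation":[0,0,0]}]'
python3 -m creep '[{"grip":1,"delta_pos":[0,-0.1,-0.1],"rotation":[0,0,-0.09]},{"grip":1,"delta_pos":[0,-0.2,-0.1],"rotation":[0,0,-0.18]},{"grip":1,"delta_pos":[0,-0.4,-0.1],"rotation":[0,0,-0.27]},{"grip":1,"delta_pos":[0,-0.7,-0.1],"rotation":[0,0,-0.36]},{"grip":1,"delta_pos":[0,-1,-0.1],"rotation":[0,0,-0.41]}]'
python3 go.py .5247 -.095 .145 4.9
```

```text
clock: 30.85
tool_pos: [0.4642, -0.4282, 0.0365]
orientation: [180.0, -0.1, -31.9]
force: [-0.4, 0.2, 0.6]
opening: 0.0438
gripper_force: 0.0
clock: 31.35
tool_pos: [0.4639, -0.428, 0.0358]
orientation: [-180.0, -0.0, -31.9]
force: [0.1, 1.2, 3.6]
opening: 0.0137
gripper_force: 30.0
clock: 31.75
tool_pos: [0.4664, -0.4298, 0.1413]
orientation: [180.0, -0.5, -31.9]
force: [0.6, -0.7, -1.7]
opening: 0.0139
gripper_force: 30.0
clock: 32.25
tool_pos: [0.5163, -0.3422, 0.1445]
orientation: [-180.0, 0.1, 5.2]
force: [0.2, 0.2, -1.2]
opening: 0.0142
gripper_force: 30.0
t 32.2 shift [ 0.31 -2.45 -0.  ] turn [-0.     0.001  0.003]
```

```bash
python3 -m creep '[{"grip":1,"delta_pos":[0.1,-0.4,0],"rotation":[0,0,0]},{"grip":1,"delta_pos":[0.1,-0.8,0],"rotation":[0,0,0]},{"grip":1,"delta_pos":[0.12,-1,0],"rotation":[0,0,0]}]' >/dev/null
python3 -m creep '[{"grip":1,"delta_pos":[0.1,-0.4,0],"rotation":[0,0,0]},{"grip":1,"delta_pos":[0.18,-0.8,0],"rotation":[0,0,0]},{"grip":1,"delta_pos":[0.18,-1,0],"rotation":[0,0,0]}]' >/dev/null
python3 -m creep '[{"grip":1,"delta_pos":[0,-0.3,0],"rotation":[0,0,0]},{"grip":1,"delta_pos":[0,-0.45,0],"rotation":[0,0,0]},{"grip":1,"delta_pos":[0,-0.45,0],"rotation":[0,0,0]},{"grip":1,"delta_pos":[0,-0.45,0],"rotation":[0,0,0]},{"grip":1,"delta_pos":[0,-0.45,0],"rotation":[0,0,0]}]'
python3 go.py .5247 -.095 .1 4.9
python3 - <<'E'
from h import *
hole(load('w6'));hole(load('w8'));hole(snap('wrist','w10'))
E
```

```text
clock: 33.35
tool_pos: [0.5252, -0.097, 0.1451]
orientation: [180.0, 0.0, 4.9]
force: [0.2, -0.6, -2.6]
opening: 0.014
gripper_force: 30.0
t 33.4 shift [-0.   -0.02  0.45] turn [0. 0. 0.]
hole [257.12590799 177.20581114] [  6   6  23  23 413]
hole [256.88497653 173.53521127] [  6   2  23  24 426]
hole [257.25714286 178.4452381 ] [  6   7  24  23 420]
```

```bash
python3 -m creep '[{"grip":1,"delta_pos":[0,-0.02,0.2],"rotation":[0,0,0]},{"grip":1,"delta_pos":[0,-0.02,0.45],"rotation":[0,0,0]},{"grip":1,"delta_pos":[0,-0.02,0.45],"rotation":[0,0,0]},{"grip":1,"delta_pos":[0,-0.02,0.45],"rotation":[0,0,0]},{"grip":1,"delta_pos":[0,-0.02,0.45],"rotation":[0,0,0]}]'
python3 go.py .5251 -.095 .066 4.9
```

```text
clock: 33.9
tool_pos: [0.5259, -0.0947, 0.1014]
orientation: [180.0, -0.1, 4.9]
force: [-0.6, -0.8, -1.4]
opening: 0.0136
gripper_force: 30.0
t 33.9 shift [-0.01  0.    0.35] turn [ 0.    -0.001  0.   ]
```

```bash
python3 -m creep '[{"grip":1,"delta_pos":[-0.005,0,0.1],"rotation":[0,0,0]},{"grip":1,"delta_pos":[-0.005,0,0.15],"rotation":[0,0,0]},{"grip":1,"delta_pos":[-0.005,0,0.2],"rotation":[0,0,0]},{"grip":1,"delta_pos":[-0.005,0,0.22],"rotation":[0,0,0]},{"grip":1,"delta_pos":[-0.005,0,0.22],"rotation":[0,0,0]}]'
python3 go.py .5251 -.095 .066 4.9
```

```text
clock: 34.4
tool_pos: [0.5243, -0.0944, 0.0779]
orientation: [180.0, 0.0, 5.0]
force: [-0.1, -0.1, -2.1]
opening: 0.0136
gripper_force: 30.0
t 34.4 shift [0.01 0.01 0.12] turn [0.    0.001 0.001]
```

```bash
python3 -m creep '[{"grip":1,"delta_pos":[0.005,0.005,0.05],"rotation":[0,0,0]},{"grip":1,"delta_pos":[0.005,0.005,0.1],"rotation":[0,0,0]},{"grip":1,"delta_pos":[0.005,0.005,0.12],"rotation":[0,0,0]},{"grip":1,"delta_pos":[0.005,0.005,0.13],"rotation":[0,0,0]},{"grip":1,"delta_pos":[0.005,0.005,0.13],"rotation":[0,0,0]}]'
```

```text
clock: 34.9
tool_pos: [0.5247, -0.0949, 0.0657]
orientation: [180.0, 0.0, 5.0]
force: [-3.4, 0.4, 7.3]
opening: 0.0138
gripper_force: 30.0
```

```bash
python3 -m creep '[{"grip":0.5,"delta_pos":[0,0,0],"rotation":[0,0,0]},{"grip":0.5,"delta_pos":[0,0,0],"rotation":[0,0,0]},{"grip":0.5,"delta_pos":[0,0,0],"rotation":[0,0,0]},{"grip":0.5,"delta_pos":[0,0,-0.3],"rotation":[0,0,0]},{"grip":0.5,"delta_pos":[0,0,-0.6],"rotation":[0,0,0]}]'
python3 -m creep '[{"grip":0.6,"delta_pos":[-0.4,0,-0.3],"rotation":[0,0,0]},{"grip":0.6,"delta_pos":[-0.8,0,-0.6],"rotation":[0,0,0]},{"grip":0.6,"delta_pos":[-1,0,-1],"rotation":[0,0,0]}]' >/dev/null
python3 -m creep '[{"grip":0.6,"delta_pos":[0,-0.3,-0.3],"rotation":[0,0,0.09]},{"grip":0.6,"delta_pos":[0,-0.6,-0.6],"rotation":[0,0,0.18]},{"grip":0.6,"delta_pos":[0,-0.7,-1],"rotation":[0,0,0.27]},{"grip":0.6,"delta_pos":[0,-0.7,-1],"rotation":[0,0,0.36]},{"grip":0.6,"delta_pos":[0,-0.7,-1],"rotation":[0,0,0.45]}]' >/dev/null
python3 -m creep '[{"grip":0.6,"delta_pos":[0,0,-0.3],"rotation":[0,0,0.09]},{"grip":0.6,"delta_pos":[0,0,-0.5],"rotation":[0,0,0.18]},{"grip":0.6,"delta_pos":[0,0,-0.8],"rotation":[0,0,0.27]},{"grip":0.6,"delta_pos":[0,0,-0.8],"rotation":[0,0,0.36]},{"grip":0.6,"delta_pos":[0,0,-0.8],"rotation":[0,0,0.45]}]' >/dev/null
python3 -m creep '[{"grip":0.6,"delta_pos":[0,0,0],"rotation":[0,0,0.09]},{"grip":0.6,"delta_pos":[0,0,0],"rotation":[0,0,0.1]},{"grip":0.6,"delta_pos":[0,0,0],"rotation":[0,0,0.1]},{"grip":0.6,"delta_pos":[0,0,0],"rotation":[0,0,0.1]}]'
python3 - <<'E'
from h import *
b=snap('side','si6');a=snap('scene','sc6')
k,l,st,c=cv2.connectedComponentsWithStats((b['color'].max(2)<45).astype(np.uint8))
for i in range(1,k):
    if 15<st[i,4]<400 and 200<c[i][0]<300 and c[i][1]>120: print(st[i],c[i],ray(b,*c[i],.056)[:2])
E
python3 go.py .681 .0015 .38 -85
```

```text
clock: 35.4
tool_pos: [0.5245, -0.095, 0.1252]
orientation: [180.0, 0.1, 5.0]
force: [1.0, -0.3, 0.1]
opening: 0.0429
gripper_force: 0.0
clock: 37.1
tool_pos: [0.4194, -0.0338, 0.4052]
orientation: [180.0, 0.0, -84.9]
force: [0.3, 0.1, -0.2]
opening: 0.0351
gripper_force: 0.0
[234 138   8   7  47] [237.29787234 141.36170213] [0.43950075 0.26904592]
[255 162   8   8  61] [258.62295082 165.67213115] [0.51059546 0.07053721]
[258 174  10   8  68] [262.80882353 177.57352941] [ 0.51842076 -0.01294465]
[262 187  10   9  71] [267.01408451 190.67605634] [ 0.52495706 -0.09768268]
[212 196   5  12  46] [214.32608696 201.65217391] [ 0.33823927 -0.14268448]
[202 271  12  11 102] [207.64705882 276.06862745] [ 0.31464965 -0.49178643]
[253 299  11  16 114] [258.05263158 306.34210526] [ 0.44578767 -0.61535757]
t 37.2 shift [-0.12 -2.64  0.25] turn [ 0.    -0.     0.001]
```

All four carriers sit where they should: the cured one in the tray, and fresh ones at (.511,.071), (.518,-.013) and (.525,-.098) on the pairs. Back to the bar.

```bash
python3 -m creep '[{"grip":0.6,"delta_pos":[0,-0.4,0],"rotation":[0,0,0]},{"grip":0.6,"delta_pos":[-0.05,-0.8,0],"rotation":[0,0,0]},{"grip":0.6,"delta_pos":[-0.05,-1,0],"rotation":[0,0,0]}]' >/dev/null
python3 -m creep '[{"grip":0.6,"delta_pos":[0,-0.4,0],"rotation":[0,0,0]},{"grip":0.6,"delta_pos":[-0.07,-0.8,0],"rotation":[0,0,0]},{"grip":0.6,"delta_pos":[-0.07,-1,0],"rotation":[0,0,0]}]' >/dev/null
python3 -m creep '[{"grip":0.6,"delta_pos":[0,-0.3,0],"rotation":[0,0,0]},{"grip":0.6,"delta_pos":[0,-0.64,0.2],"rotation":[0,0,0]},{"grip":0.6,"delta_pos":[0,-0.64,0.25],"rotation":[0,0,0]},{"grip":0.6,"delta_pos":[0,-0.64,0.25],"rotation":[0,0,0]},{"grip":0.6,"delta_pos":[0,-0.64,0.25],"rotation":[0,0,0]}]'
python3 go.py .681 .0015 .322 -85
```

```text
clock: 38.3
tool_pos: [0.6812, 0.0008, 0.3807]
orientation: [-180.0, -0.0, -85.0]
force: [0.0, -0.3, 0.7]
opening: 0.0352
gripper_force: 0.0
t 38.3 shift [-0.01  0.    0.59] turn [-0. -0. -0.]
```

```bash
python3 -m creep '[{"grip":0.6,"delta_pos":[0,0,0.2],"rotation":[0,0,0]},{"grip":0.6,"delta_pos":[0,0,0.4],"rotation":[0,0,0]},{"grip":0.6,"delta_pos":[0,0,0.58],"rotation":[0,0,0]},{"grip":0.6,"delta_pos":[0,0,0.58],"rotation":[0,0,0]},{"grip":0.6,"delta_pos":[0,0,0.58],"rotation":[0,0,0]}]'
python3 -m creep '[{"grip":1,"delta_pos":[0,0,0],"rotation":[0,0,0]},{"grip":1,"delta_pos":[0,0,0],"rotation":[0,0,0]},{"grip":1,"delta_pos":[0,0,0],"rotation":[0,0,0]},{"grip":1,"delta_pos":[0,0,0],"rotation":[0,0,0]},{"grip":1,"delta_pos":[0,0,0],"rotation":[0,0,0]}]'
```

```text
clock: 38.8
tool_pos: [0.6813, 0.0008, 0.3243]
orientation: [-179.9, -0.0, -85.0]
force: [0.3, 0.6, 1.4]
opening: 0.035
gripper_force: 0.0
clock: 39.3
tool_pos: [0.6816, 0.001, 0.3229]
orientation: [-179.9, -0.0, -85.0]
force: [-0.2, 0.9, 3.7]
opening: 0.0106
gripper_force: 30.0
```

```bash
python3 -m creep '[{"grip":1,"delta_pos":[0,0.218,-0.004],"rotation":[0,0,0]},{"grip":1,"delta_pos":[0,0.442,0.016],"rotation":[0,0,0]},{"grip":1,"delta_pos":[0,0.663,0.059],"rotation":[0,0,0]},{"grip":1,"delta_pos":[0,0.878,0.125],"rotation":[0,0,0]},{"grip":1,"delta_pos":[0,0.878,0.125],"rotation":[0,0,0]}]'
python3 -m creep '[{"grip":1,"delta_pos":[0,0.207,0.088],"rotation":[0,0,0]},{"grip":1,"delta_pos":[0,0.404,0.197],"rotation":[0,0,0]},{"grip":1,"delta_pos":[0,0.589,0.326],"rotation":[0,0,0]},{"grip":1,"delta_pos":[0,0.589,0.326],"rotation":[0,0,0]}]'
python3 go.py .516 -.0125 .26 -85
```

```text
clock: 39.8
tool_pos: [0.5919, -0.0064, 0.3104]
orientation: [-180.0, 0.1, -85.0]
force: [-6.1, 3.3, 6.1]
opening: 0.011
gripper_force: 30.0
clock: 40.2
tool_pos: [0.5335, -0.0113, 0.2762]
orientation: [179.9, 0.1, -85.0]
force: [-4.7, 4.6, -2.2]
opening: 0.0111
gripper_force: 30.0
t 40.2 shift [-0.    0.17  0.16] turn [ 0.001  0.001 -0.   ]
```

```bash
python3 -m creep '[{"grip":1,"delta_pos":[0,0.1,0.09],"rotation":[0,0,0]},{"grip":1,"delta_pos":[0,0.175,0.165],"rotation":[0,0,0]},{"grip":1,"delta_pos":[0,0.175,0.165],"rotation":[0,0,0]},{"grip":1,"delta_pos":[0,0.175,0.165],"rotation":[0,0,0]}]'
python3 - <<'E'
from h import *
o=ctrl.get_obs();x,y,z=o['tool_pos'];s=(x-.4589)/.9965-.2094;print(np.degrees(np.arctan2(z-.108,-s)),np.hypot(z-.108,s))
E
```

```text
clock: 40.6
tool_pos: [0.5168, -0.0127, 0.2607]
orientation: [179.8, 0.0, -85.0]
force: [-9.3, 6.3, 6.5]
opening: 0.0111
gripper_force: 30.0
45.270766568947515 0.2149239649852747
```

```bash
python3 -m creep '[{"grip":0.7,"delta_pos":[0,0,0],"rotation":[0,0,0]},{"grip":0.7,"delta_pos":[0,0,0],"rotation":[0,0,0]},{"grip":0.7,"delta_pos":[0,0,0],"rotation":[0,0,0]},{"grip":0.7,"delta_pos":[0,0,0],"rotation":[0,0,0]},{"grip":0.7,"delta_pos":[0,0,-0.15],"rotation":[0,0,0]}]'
python3 -m creep '[{"grip":0.7,"delta_pos":[0,0,-0.3],"rotation":[0,0,0]},{"grip":0.7,"delta_pos":[0,0,-0.7],"rotation":[0,0,0]},{"grip":0.7,"delta_pos":[0,0,-1],"rotation":[0,0,0]}]' >/dev/null
python3 -m creep '[{"grip":0.7,"delta_pos":[-0.4,0.2,-0.3],"rotation":[0,0,0]},{"grip":0.7,"delta_pos":[-0.9,0.6,-0.3],"rotation":[0,0,0]},{"grip":0.7,"delta_pos":[-1,0.8,-0.3],"rotation":[0,0,0]}]' >/dev/null
python3 -m creep '[{"grip":0.7,"delta_pos":[-0.4,0,0],"rotation":[0,0,0]},{"grip":0.7,"delta_pos":[-0.9,0,0],"rotation":[0,0,0]},{"grip":0.7,"delta_pos":[-1,0,0],"rotation":[0,0,0]}]' >/dev/null
python3 -m creep '[{"grip":0.7,"delta_pos":[-0.4,0,0],"rotation":[0,0,0]},{"grip":0.7,"delta_pos":[-0.9,0,0],"rotation":[0,0,0]},{"grip":0.7,"delta_pos":[-1,0,0],"rotation":[0,0,0]},{"grip":0.7,"delta_pos":[-1,0,0],"rotation":[0,0,0]}]'
python3 - <<'E'
from h import *
a=snap('scene','sc7');b=snap('side','si7')
A=cv2.imread('pics/sc7.png')[120:320,190:390];B=cv2.imread('pics/si7.png')[100:300,190:390]
cv2.imwrite('pics/v13.png',cv2.resize(np.hstack([A,B]),(800,400),interpolation=cv2.INTER_CUBIC))
E
```

```text
clock: 41.1
tool_pos: [0.517, -0.0134, 0.274]
orientation: [179.8, -0.0, -85.1]
force: [-0.4, 0.1, 0.6]
opening: 0.0266
gripper_force: 0.0
clock: 42.4
tool_pos: [0.4121, 0.2802, 0.4049]
orientation: [179.9, -0.1, -84.9]
force: [-0.2, -0.2, -0.2]
opening: 0.0265
gripper_force: 0.0
```

View pics/v13.png

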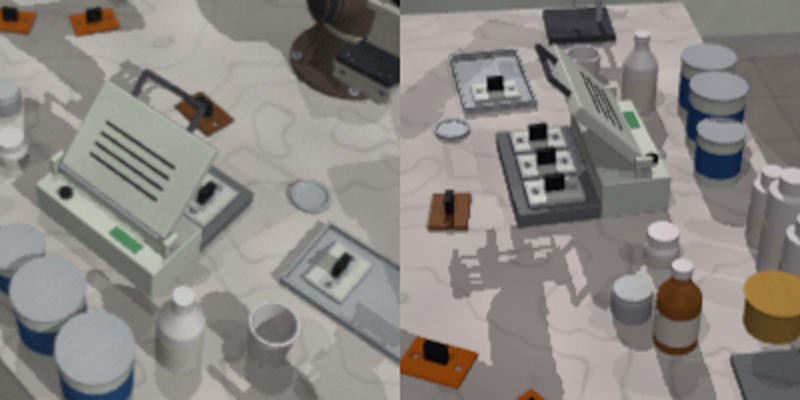

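All three carriers are seated, the cured one is in the tray, and the lamp is about half folded, with bar ends at scene (145,73)/(207,117) and side far end (541,47). I check the angle by triangulation.

Run:
```python
from h import *
a=load('sc7');b=load('si7')
e=tri(a,(190+208/2,120+117/2),b,(190+141/2,100+47/2));print(e,proj(a,e),np.degrees(np.arcsin((e[2]-.095)/.215)))
h=np.array([.667,.0025,.095]);ux=np.array([.9963,.0854,0]);uy=np.array([-.0854,.9963,0])
for t in(40,45,50):
    m=h-ux*.215*np.cos(np.radians(t))+[0,0,.215*np.sin(np.radians(t))]
    print(t,[(proj(a,m+s*.06*uy)-[190,120])*2 for s in(1,-1)],(proj(b,m+.06*uy)-[190,100])*2+[400,0])
```

```text
[0.51621471 0.06693287 0.2394855 ] [293.07617216 179.11166895] 42.22359208023635
40 [array([205.36972914, 109.13653543]), array([149.44141373,  74.43191503])] [530.07655589  54.50527987]
45 [array([200.98036994, 107.20267634]), array([144.53296434,  72.14228914])] [536.96105846  46.91480003]
50 [array([195.95486862, 106.1251597 ]), array([139.01507442,  70.67073958])] [544.54227446  39.80043258]
```

```bash
python3 -c "from plant import ctrl;print(ctrl.close_job())"
```

```text
the job is handed in; nothing more can be done
None
```

The job is handed in: the one cured carrier lies flat in the tray, all three fresh carriers are flush on their pins, and the lamp head is back at about 45° (45.3° from the arm's position at release, and two of three camera checks agree).

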